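# Replace the placeholder on the town model

### The job

On the town model, swap the plain grey placeholder block for the finished house: clear the block from the red-outlined plot and lay it flat on the yellow pad in the sloped parts bin, then take the red-roofed house from the bin and stand it upright on the plot, centred inside the red outline with its ridge along the plot's long side. Set both down gently rather than dropping them, let go, and leave the blue-roofed house, tree, shop and handcart where they are.

Things in the scene. Friction and masses are not known exactly. Their poses are not given: they have to be found in the camera images.
- bin: Fixed pale wooden bin, 346 mm wide (y). Origin: underside centre, on the table; x away from the robot, z up. Floor rises 30 deg towards +x; its low edge, at the front lip, is at x -45, z 35 mm, and it runs 106 mm upslope. Three 110 mm wide compartments at y -114, 0, +114 mm, contents vary; walls 4 mm. Heights square to the floor: lip 20, sides and dividers 30, back 36 mm.
- pad_center (a point): Yellow pad, 102 (up the slope) x 78 x 2 mm, fixed on the sloped floor of the one empty compartment, up to 6 mm to either side of its middle. Point: centre of the pad's top face; x points up the slope, y along the bin's y, z out of the sloped floor (30 degrees from vertical). A thing laid on it may creep down to the lip.
- house_center (a point): The red-roofed house, 56 long (x, along the ridge) x 36 wide (y) x 54 mm tall (z): upright white walls to 36 mm, then a 45-degree gable roof, no overhang; about 60 g. Stands in a compartment, base flat on the sloped floor, ridge running up the slope, low end at the front lip. Point: its centre, 27 mm above the middle of its base; z square to the base.
- decoy_center (a point): The blue-roofed house, same shape and size as the red one, to be left alone in its compartment. Point: its centre.
- plot (a point): Plot printed flush on the town board: red outline 72 (x, long side) x 52 mm (y). Point: the plot's centre on the board's top face, level, 12 mm above the table; z up. The board is fixed, 260 x 260 mm, centred under the plot; small glued white houses up to 16 mm tall stand by its -x corners, over 120 mm from the plot's centre.
- block_center (a point): Grey placeholder block, 56 (x) x 36 (y) x 36 mm (z), about 60 g, standing loose on the plot, its long side within about 7 degrees of the plot's. Point: centre of the block, 18 mm above its base.
- tree_center (a point): Loose model tree, 46 mm tall, foot 30 mm across, on the town board 85 mm or more to the +y side of the plot's centre. Point: its middle, 23 mm up. To be left alone.
- shop_center (a point): Loose white model shop with a flat orange roof, 40 x 30 x 28 mm, on the board 85 mm or more to the -y side of the plot's centre. Point: its middle, 14 mm up. To be left alone.
- cart_center (a point): Loose wooden model handcart, about 52 x 26 x 20 mm, on the board 85 mm or more to the +x side of the plot's centre. Point: 10 mm above its foot. To be left alone.

How it is judged:
By the outcome, as a careful person would: the job done as asked, in the order asked, and still so for the second after the job is handed in, with the robot touching nothing.
It also fails if it takes over 58 s, if anything falls off the work surface, if the arm or the gripper's body presses on something with over 40 N, if the wrist force passes 120 N, or if a joint passes its speed limit or range.

### The arm

A 7-joint arm with a two-finger parallel gripper is mounted at the origin on the work surface. World frame = base frame: x ahead of the robot, y to its left, z up, the work surface at z = 0. Lengths are in m, angles in rad, forces in N, time in s.
With the tool pointing down it reaches from about 0.425 to 0.925 m from the base axis. Payload 6.8 kg.
Tool frame: the origin (TCP) lies at the very end of the fingers, on their centre line; the grasp point (between the pads) lies 19 mm behind it (ctrl.hold_point_z is the y of the grasp point in the tool frame, in m); y points along the fingers, x is the direction in which the jaws open and shut, and the axes are right-handed (so a half turn about y gives the same grasp; the last joint's range is limited). The gripper opens to 85 mm and grips with 20 to 120 N. Pads are 22 mm wide; open, the fingers measure 114 mm over their backs; the gripper's body (76 mm by 85 mm) begins 54 mm behind the grasp point. The pads swing forward as they close: fully open they stand 13 mm farther back than shut.
Start: joints at [1.072, 0.477, 0.022, 1.555, -0.011, 1.109, -0.083], TCP at [0.257, -0.624, 0.231] pointing down, gripper open.
Joint ranges: [-2.96, 2.96], [-0.34, 2.1], [-1.41, 1.46], [0.24, 2.44], [-1.37, 4.51], [0.17, 1.92], [-2.96, 2.96]. Speed limits (rad/s): [2.39, 2.39, 3.14, 3.14, 3.14, 3.14, 3.14].

### API

Orientations are given as a rotation vector (axis times angle).
In Python, from station import ctrl gives the robot as it stands.
- The arm moves only by the shell command python3 -m jog 'ROWS' [FORCE]. ROWS is JSON, one flat list of numbers, 7 for each row, row after row: the shift along the tool's x, y, z scaled (see below), then the turn, a rotation vector about the tool's x, y, z scaled (see below), then the closure, from 0 (fully open) to 1 (shut). A call has 1 to 5 rows; each row is the pose to reach, as a shift and turn from the pose measured when the call began, along the tool's axes at that moment; what a row does not reach only later rows make up. The controller multiplies each number of a shift by 200 mm and each number of a turn by 60 degrees. A row lasts 1/10 s, in which the tool goes at most 50 mm and 8.59 degrees, less where a joint would pass 70% of its speed; a pose out of reach is approached as far as the arm can. A call with a number of a shift or a turn outside -1 to 1 is refused whole. A call with a gripper value outside its range is refused whole. The fingers move at their own pace and stop on an object; FORCE is the grip in N (left out, the last holds). Time passes only in rows, so rows that repeat a pose let the fingers close. It gives the time, the measured TCP pose, the force and the opening at its end, in the units of the state.
- ctrl.state(): the state, without advancing time (a new reading comes with each control period).
- ctrl.grab_frame(name): name is "scene" or "side" or "wrist"; returns (picture, depth): 480x640x3 uint8, blue, green, red; 480x640 float32, m along the optical axis (not along the pixel's ray), 0 where there is no reading.
- ctrl.get_calibration(name): a dict with "camera_matrix" (3x3 intrinsics, pixels), "k1" (the pictures are not rectified: a ray, as slopes to the right and down, at radius r is drawn at 1 + k1 r^2 times it, then the intrinsics apply), "origin" and "rotation" of the camera in the world. Camera axes: x right, y down, z forward; pixel columns grow to the right and rows downward; lengths in m; the calibration is good to about 2 mm. A picture is of the moment at which its call begins: read the wrist's pose just before it. get_calibration takes no time and is no camera call; for the wrist camera it gives the pose at the moment of the call.
- ctrl.job_done(): hands the job in, once; it reports no verdict.
The state is a dict: "time_s": time; "qpos": joint angles; "qd": joint speeds; "effort": joint torques, N m; "position": TCP position; "orientation": TCP orientation; "force": force on the tool from outside, world axes, zero at the start; "torque": the same for the moment, N m; "gripper_width": finger opening in m.
Only numpy, scipy, OpenCV 4.12 (cv2) and the standard library are available. Lean on these libraries where they do the work, as an engineer would, in place of code of your own. Each camera call takes 0.05 s, during which the arm holds its last target.

## Working session

There is one attempt and no reset: what is moved stays moved. The work goes in short steps, Python scripts to look and compute and a shell command to move; the robot and the scene stay as the last step left them, time stands still between calls to the robot, and variables do not carry over. Pictures are saved under pics/ and viewed, and the job is handed in when it is done.

```bash
ls; mkdir -p pics; python3 - <<'E'
from station import ctrl
import cv2,numpy as np
print(ctrl.state())
print(ctrl.hold_point_z)
for n in ["scene","side","wrist"]:
    c=ctrl.get_calibration(n);print(n,c)
    p,d=ctrl.grab_frame(n)
    cv2.imwrite(f"pics/{n}0.png",p);np.save(f"pics/{n}0.npy",d)
E
```

```text
pics
{'time_s': 0.0, 'qpos': array([ 1.0719252 ,  0.47781095,  0.02235819,  1.55649626, -0.0115438 ,
        1.10930451, -0.08308404]), 'qd': array([-0.00046481,  0.00071911,  0.00072255,  0.00042756, -0.00021936,
        0.00084674,  0.00069057]), 'effort': array([-5.77545215e-04, -5.96465850e+01,  1.60749145e+00, -2.81207246e+01,
        1.24411707e-02,  9.41237173e-03, -1.82558540e-05]), 'position': array([ 0.25685754, -0.62354887,  0.23029988]), 'orientation': array([-1.36812005,  0.91792782, -0.91524165]), 'force': array([ 0.1303394 , -0.21942055, -0.01306403]), 'torque': array([-0.01183921, -0.05552011,  0.0199652 ]), 'gripper_width': 0.08526592648936657}
-0.0187
scene {'camera_matrix': array([[616.87832367,   0.        , 323.49123624],
       [  0.        , 616.87832367, 235.63124551],
       [  0.        ,   0.        ,   1.        ]]), 'k1': -0.01362087342655591, 'origin': array([0.98654351, 0.50116365, 0.99257998]), 'rotation': array([-1.03671332, -2.60626253,  0.84140679])}
side {'camera_matrix': array([[458.0692508 ,   0.        , 313.47471593],
       [  0.        , 458.0692508 , 238.902273  ],
       [  0.        ,   0.        ,   1.        ]]), 'k1': -0.09439337191105797, 'origin': array([0.17037685, 0.57162574, 0.75795379]), 'rotation': array([-0.8676454 ,  2.57597033, -1.06741192])}
wrist {'camera_matrix': array([[357.31301667,   0.        , 320.04428561],
       [  0.        , 357.31301667, 241.70478015],
       [  0.        ,   0.        ,   1.        ]]), 'k1': -0.04972036136597323, 'origin': array([ 0.32889175, -0.59490464,  0.37277592]), 'rotation': array([ 2.39126995, -1.60102756, -0.24972916])}
```

View pics/scene0.png

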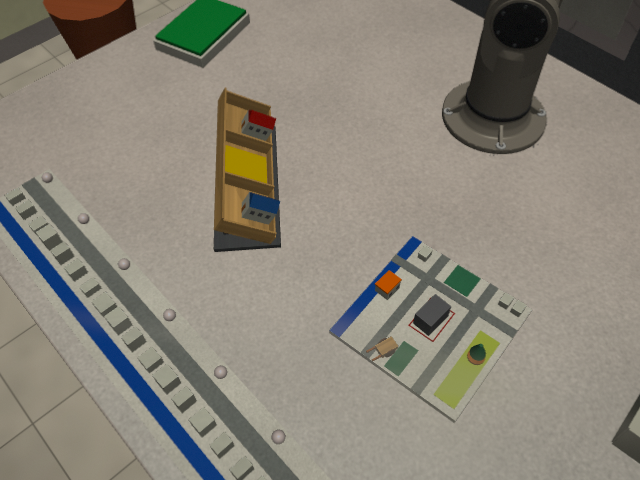

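View pics/side0.png

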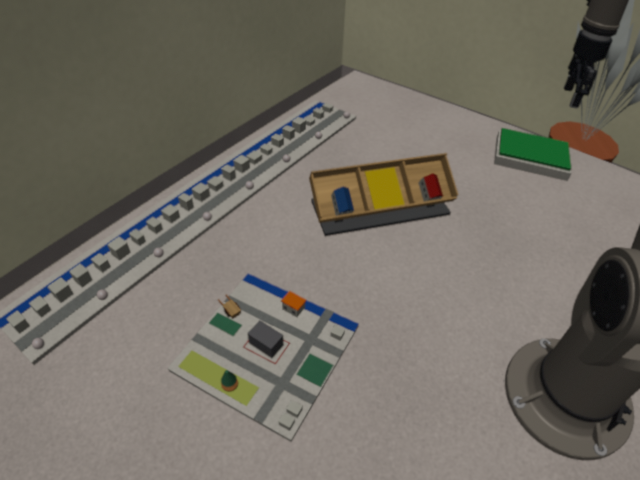

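View pics/wrist0.png

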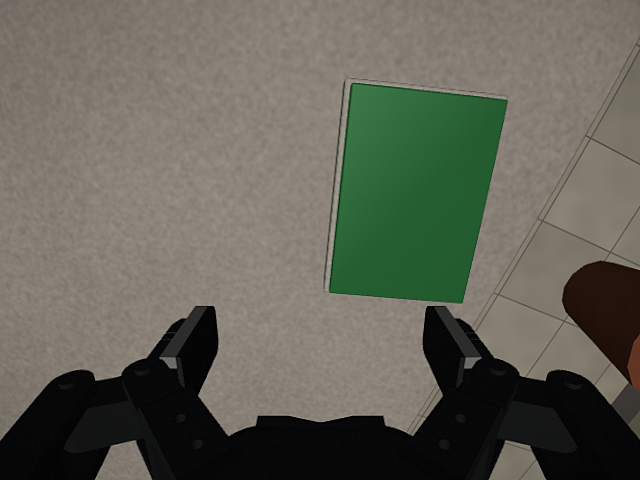

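Scene view: bin with the red house around (260,122), pad (247,163), blue house (262,205); block (432,312) on the plot. Enlarging crops next.

```bash
cat > h.py <<'E'
import numpy as np,cv2
from scipy.spatial.transform import Rotation as R
from station import ctrl
def ray(c,u,v):
    K=c["camera_matrix"];dd=np.array([c["k1"],0,0,0,0.])
    p=cv2.undistortPoints(np.array([[[u,v]]],float),K,dd)[0,0]
    return np.array([p[0],p[1],1.])
def Rc(c): return R.from_rotvec(np.ravel(c["rotation"])).as_matrix() if np.size(c["rotation"])==3 else np.array(c["rotation"])
def onz(c,u,v,z):
    r=Rc(c)@ray(c,u,v);o=c["origin"];return o+r*(z-o[2])/r[2]
def atd(c,u,v,d): return c["origin"]+Rc(c)@(ray(c,u,v)*d)
def cloud(c,d):
    v,u=np.mgrid[0:480,0:640]
    p=cv2.undistortPoints(np.stack([u,v],-1).reshape(-1,1,2).astype(float),c["camera_matrix"],np.array([c["k1"],0,0,0,0.]))[:,0]
    P=np.c_[p,np.ones(len(p))]*d.reshape(-1,1)
    return (c["origin"]+P@Rc(c).T).reshape(480,640,3)
def proj(c,P):
    q,_=cv2.projectPoints(np.atleast_2d((np.atleast_2d(P)-c["origin"])@Rc(c)),np.zeros(3),np.zeros(3),c["camera_matrix"],np.array([c["k1"],0,0,0,0.]));return q[:,0]
def crop(p,u0,v0,w,h,s,fn):
    o=cv2.resize(p[v0:v0+h,u0:u0+w],None,fx=s,fy=s,interpolation=cv2.INTER_CUBIC)
    for k in range(0,w,10): cv2.line(o,(k*s,0),(k*s,6 if (u0+k)%50 else 14),(0,255,255),1)
    for k in range(0,h,10): cv2.line(o,(0,k*s),(6 if (v0+k)%50 else 14,k*s),(0,255,255),1)
    cv2.imwrite(fn,o)
E
python3 - <<'E'
from h import *
p=cv2.imread("pics/scene0.png")
crop(p,200,80,100,75*2//1,5,"pics/c1.png") if 0 else None
crop(p,200,80,100,100,6,"pics/c1.png")
crop(p,200,160,100,100,6,"pics/c1b.png")
crop(p,320,230,220,200,3,"pics/c2.png")
crop(p,390,280,80,70,8,"pics/c3.png")
E
```

```text
(no output)
```

View pics/c1.png

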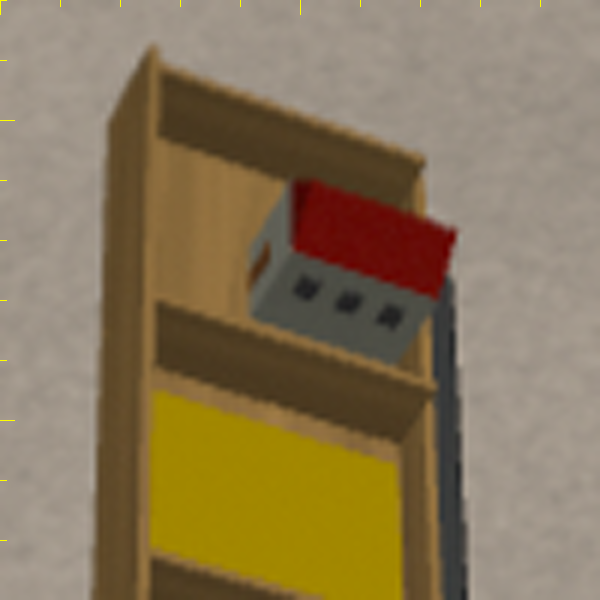

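View pics/c1b.png

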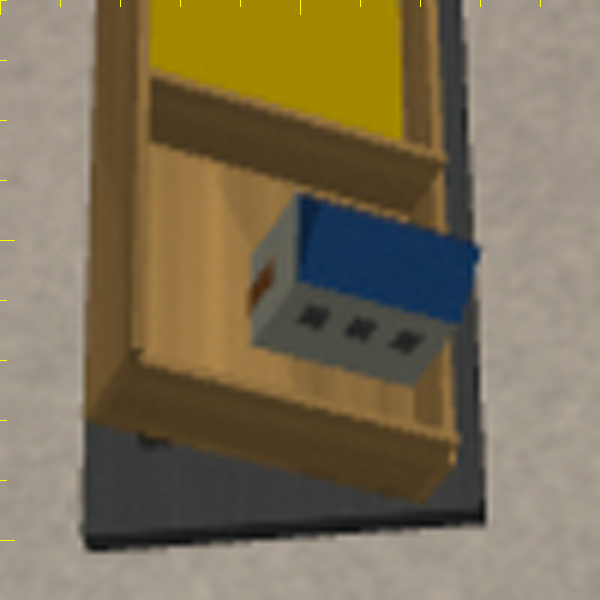

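View pics/c2.png

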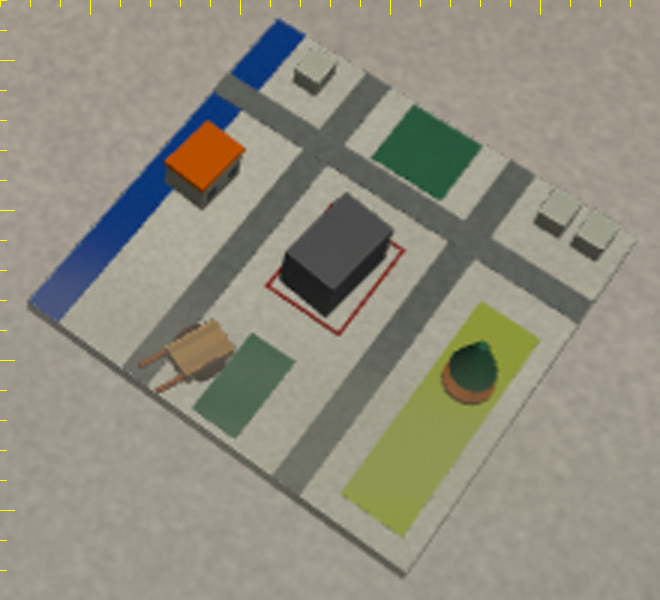

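View pics/c3.png

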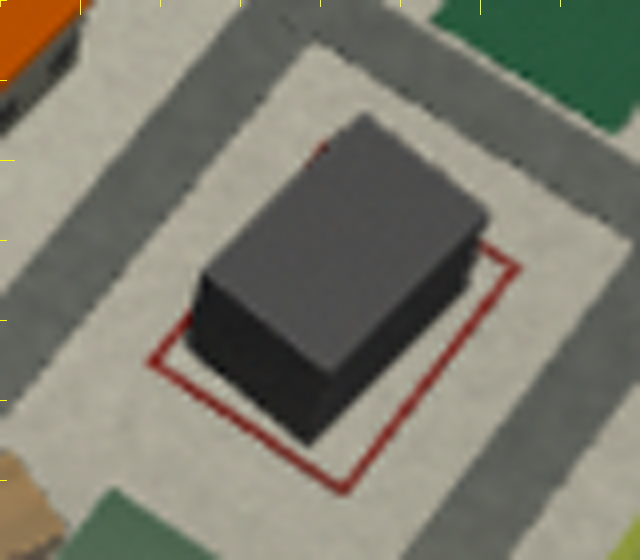

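```bash
python3 - <<'E'
from h import *
p=cv2.imread("pics/side0.png")
crop(p,300,145,165,95,4,"pics/s1.png")
crop(p,160,265,210,180,3,"pics/s2.png")
c=ctrl.get_calibration("scene");d=np.load("pics/scene0.npy");C=cloud(c,d)
f=lambda L,z:[onz(c,u,v,z).round(4)[:2] for u,v in L]
print("board",f([(412.7,236),(532,310),(455,420),(330,331)],.012))
print("plot",f([(408.75,325.25),(433.1,341.6),(455,313.4)],.012))
print("block",f([(435.6,294.1),(451.25,306.9),(431.25,326.5),(415.6,313.75)],.048))
def at(u,v): return C[int(round(v)),int(round(u))].round(4)
print("block top",at(433,310),"board",at(425,345))
P=C[146:170,229:264].reshape(-1,3); 
hsv=cv2.cvtColor(cv2.imread("pics/scene0.png"),cv2.COLOR_BGR2HSV)
m=(abs(hsv[...,0].astype(int)-26)<6)&(hsv[...,1]>180)&(hsv[...,2]>100);m[:, :215]=0;m[:,280:]=0;m[250:]=0;m[:100]=0
m=cv2.erode(m.astype(np.uint8),np.ones((3,3)))>0
P=C[m];print(m.sum());ce=P.mean(0);u,s,vt=np.linalg.svd(P-ce);n=vt[2]*np.sign(vt[2][2]);print("pad",ce,n,np.degrees(np.arccos(n[2])),s)
hor=n[:2]/np.linalg.norm(n[:2]);print("x dir",-hor,np.degrees(np.arctan2(-hor[1],-hor[0])))
print("table",at(300,300))
E
```

```text
board [array([0.3923, 0.103 ]), array([0.3591, 0.3598]), array([0.6134, 0.3939]), array([0.65  , 0.1406])]
plot [array([0.5415, 0.2282]), array([0.5343, 0.2787]), array([0.4641, 0.2692])]
block [array([0.4784, 0.2296]), array([0.4782, 0.2651]), array([0.5319, 0.2662]), array([0.5329, 0.2315])]
block top [0.5059 0.2474 0.0483] board [0.5489 0.273  0.0109]
949
pad [ 0.53745745 -0.22471229  0.06991458] [-0.78415555 -0.22788974  0.57720563] 54.74575933181864 [3.81642361 0.75341712 0.39683048]
x dir [0.96027023 0.27907184] 16.204817024562654
table [ 0.6419  0.0515 -0.0017]
```

View pics/s1.png

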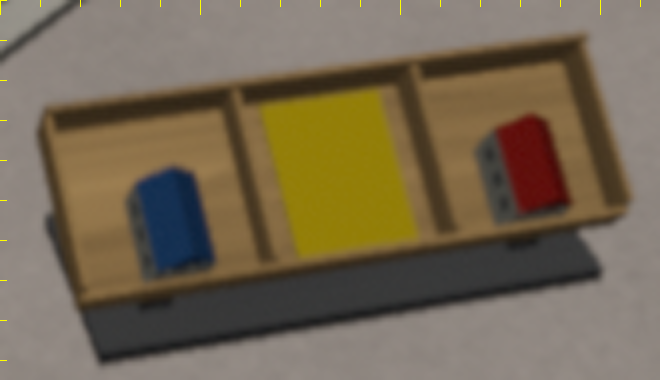

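View pics/s2.png

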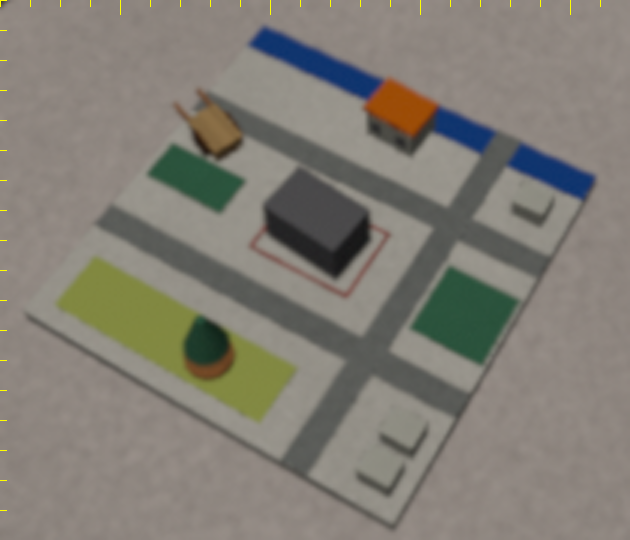

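```bash
cat > fit.py <<'E'
from h import *
from scipy.optimize import least_squares
S=ctrl.get_calibration("scene");D=ctrl.get_calibration("side")
T=np.radians(30)
def sl(s,y,h): # along slope, y, height square to floor -> bin frame
    return np.array([-.045+s*np.cos(T)-h*np.sin(T), y, .035+s*np.sin(T)+h*np.cos(T)])
def W(b,p): 
    c,s=np.cos(b[2]),np.sin(b[2]);return np.array([b[0]+c*p[0]-s*p[1],b[1]+s*p[0]+c*p[1],p[2]])
H=.106/2
def obs(v):
    b=v[:3];yp,yh=v[3],v[4];hs=v[5]
    L=[]
    pd=lambda s,y:sl(s,yp+y,.002)
    hp=lambda e,y,h:sl(hs+e,-.114+yh+y,h)
    L+=[(S,pd(.002,-.039),(266.7,157)),(S,pd(.002,.039),(267,183.3)),
     (D,pd(.104,.039),(365.5,171.75)),(D,pd(.104,-.039),(395,168)),
     (D,sl(.110,.173,.036),(311.25,172)),(D,sl(.110,-.173,.036),(446.25,154.5)),(S,sl(.110,-.173,.036),(225.5,88)),
     (S,hp(.056,0,.054),(252,110.2)),(S,hp(0,0,.054),(275.8,118.5)),(S,hp(.056,.018,.036),(248.7,121.2)),(S,hp(0,.018,.036),(272.8,129.7)),(S,hp(.056,.018,0),(241.7,132.5)),(S,hp(0,.018,0),(267,140.3)),
     (D,hp(.056,0,.054),(432.5,173.25))]
    return [(proj(c,W(b,p))[0]-np.array(q)) for c,p,q in L]
if __name__=="__main__":
    r=least_squares(lambda v:np.ravel(obs(v)),[.54,-.22,.2,0,0,0],loss="soft_l1")
    v=r.x;print(v.round(4),np.degrees(v[2]));print(np.array(obs(v)).round(1))
    print("pad",W(v,sl(.053,v[3],.002)),"house",W(v,sl(v[5]+.028,-.114+v[4],.027)))
    np.save("bin.npy",v)
E
python3 fit.py
```

```text
[ 0.5387 -0.2259 -0.6663 -0.0073  0.0028  0.002 ] -38.17508077175977
[[ 0.5 -0.8]
 [ 1.5  1.3]
 [-0.1 -0.6]
 [ 0.2 -1.2]
 [-0.8 -0.6]
 [ 0.  -2.4]
 [-0.2 -0.6]
 [ 0.1 -0.6]
 [ 0.9 -0.6]
 [ 0.1  0.3]
 [ 0.5 -0.1]
 [ 0.1  0.5]
 [-0.9  0.4]
 [-0.1 -1.4]]
pad [ 0.53408197 -0.23154879  0.06323205] house [ 0.44434641 -0.29321612  0.07337671]
```

```bash
cat > plan.py <<'E'
from h import *
# tool target: jaw yaw a (deg, world direction of tool x, horizontal), tilt t deg about bin y handled by explicit R
def Rdown(a):
    a=np.radians(a);x=np.array([np.cos(a),np.sin(a),0]);y=np.array([0,0,-1.]);return np.c_[x,y,np.cross(x,y)]
def Rbin(yaw,sgn,tilt=30.):
    # tool y = -floor normal, tool x = sgn * bin y
    c,s=np.cos(np.radians(yaw)),np.sin(np.radians(yaw));t=np.radians(tilt)
    x=sgn*np.array([-s,c,0]);y=-np.array([-np.sin(t)*c,-np.sin(t)*s,np.cos(t)]);return np.c_[x,y,np.cross(x,y)]
def plan(pos,Rt,hold=False):
    st=ctrl.state();R0=R.from_rotvec(st["orientation"]).as_matrix();p0=st["position"]
    pos=np.array(pos,float)
    if hold: pos=pos-Rt[:,1]*ctrl.hold_point_z   # pos is grasp point
    d=R0.T@(pos-p0);w=R.from_matrix(R0.T@Rt).as_rotvec()
    print("tcp target",pos.round(4),"dist mm",(1e3*np.linalg.norm(d)).round(1),"ang",np.degrees(np.linalg.norm(w)).round(2))
    print("ROW",(d/.2).round(4).tolist(),(w/np.radians(60)).round(4).tolist())
def show():
    st=ctrl.state();M=R.from_rotvec(st["orientation"]).as_matrix()
    print("t",round(st["time_s"],2),"q",st["qpos"].round(3),"p",st["position"].round(4),"F",st["force"].round(2),"w",round(st["gripper_width"],4));print("x",M[:,0].round(3),"y",M[:,1].round(3))
    return st,M
E
python3 - <<'E'
from plan import *
st,M=show()
c=ctrl.get_calibration("wrist");print("cam in tool",M.T@(c["origin"]-st["position"]));print((M.T@Rc(c)).round(3))
print(np.degrees(np.arctan2(M[1,0],M[0,0])))
for a in (-141.8+90, ): pass
plan([.48,-.30,.27],Rdown(-38.2+90-180))
plan([.48,-.30,.27],Rdown(-38.2+90))
E
```

```text
t 0.15 q [ 1.072  0.478  0.022  1.556 -0.011  1.109 -0.083] p [ 0.2569 -0.6237  0.2305] F [ 0.32 -0.2   0.27] w 0.0853
x [ 0.381 -0.925 -0.001] y [-0.001  0.001 -1.   ]
cam in tool [ 0.00062867 -0.14236737  0.07750233]
[[ 1.    -0.    -0.001]
 [ 0.    -0.301  0.953]
 [-0.    -0.953 -0.301]]
-67.61106315120367
tcp target [ 0.48 -0.3   0.27] dist mm 395.1 ang 60.59
ROW [-1.072, -0.196, 1.6478] [0.0008, 1.0098, -0.0011]
tcp target [ 0.48 -0.3   0.27] dist mm 395.1 ang 119.41
ROW [-1.072, -0.196, 1.6478] [-0.0013, -1.9902, -0.0009]
```

```bash
python3 -m jog '[-0.45,-0.1,0.7,0,-0.7,0,0, -0.45,-0.1,0.7,0,-0.7,0,0, -0.45,-0.1,0.7,0,-0.7,0,0, -0.45,-0.1,0.7,0,-0.7,0,0, -0.45,-0.1,0.7,0,-0.7,0,0]' 40; python3 - <<'E'
from plan import *
show();plan([.48,-.30,.27],Rdown(-38.2+90))
E
```

```text
time_s: 0.65
position: [0.3556, -0.4835, 0.2512]
orientation: [-1.542, 0.34, -0.341]
force: [-0.5, -0.7, 0.1]
gripper_width: 0.0853
t 0.65 q [ 0.974  0.345 -0.18   1.708  0.066  1.095  0.341] p [ 0.3556 -0.4835  0.2512] F [-0.53 -0.73  0.07] w 0.0853
x [ 0.907 -0.421 -0.   ] y [ 0.001  0.002 -1.   ]
tcp target [ 0.48 -0.3   0.27] dist mm 222.5 ang 76.68
ROW [0.1785, -0.0914, 1.0941] [-0.0019, -1.2779, 0.0015]
```

```bash
python3 -m jog '[0.16,-0.09,1.0,0,-0.7,0,0, 0.16,-0.09,1.0,0,-0.7,0,0, 0.16,-0.09,1.0,0,-0.7,0,0, 0.16,-0.09,1.0,0,-0.7,0,0, 0.16,-0.09,1.0,0,-0.7,0,0]'; python3 - <<'E'
from plan import *
show();plan([.48,-.30,.27],Rdown(-38.2+90))
E
```

```text
time_s: 1.15
position: [0.473, -0.3085, 0.2706]
orientation: [-1.553, -0.251, 0.244]
force: [0.8, -0.7, 0.1]
gripper_width: 0.0855
t 1.15 q [ 0.803  0.289 -0.407  1.756  0.12   1.119  0.674] p [ 0.473  -0.3085  0.2706] F [ 0.82 -0.68  0.13] w 0.0855
x [0.951 0.31  0.005] y [ 0.004  0.004 -1.   ]
tcp target [ 0.48 -0.3   0.27] dist mm 11.0 ang 33.75
ROW [0.0464, 0.0033, 0.0296] [-0.0013, -0.5625, 0.0055]
```

```bash
python3 -m jog '[0.05,0,0.03,0,-0.56,0,0, 0.05,0,0.03,0,-0.56,0,0, 0.05,0,0.03,0,-0.56,0,0, 0.05,0,0.03,0,-0.56,0,0, 0.05,0,0.03,0,-0.56,0,0]'; python3 - <<'E'
from plan import *
show()
c=ctrl.get_calibration("wrist");p,d=ctrl.grab_frame("wrist");cv2.imwrite("pics/w1.png",p);np.save("pics/w1.npy",d);np.save("pics/w1c.npy",c,allow_pickle=True)
E
```

```text
time_s: 1.65
position: [0.4804, -0.2997, 0.2704]
orientation: [-1.451, -0.708, 0.7]
force: [-0.1, -0.1, 1.4]
gripper_width: 0.0854
t 1.65 q [ 0.862  0.306 -0.507  1.747  0.157  1.128  1.21 ] p [ 0.4804 -0.2997  0.2704] F [-0.08 -0.13  1.39] w 0.0854
x [0.62  0.785 0.006] y [ 0.003  0.005 -1.   ]
```

View pics/w1.png

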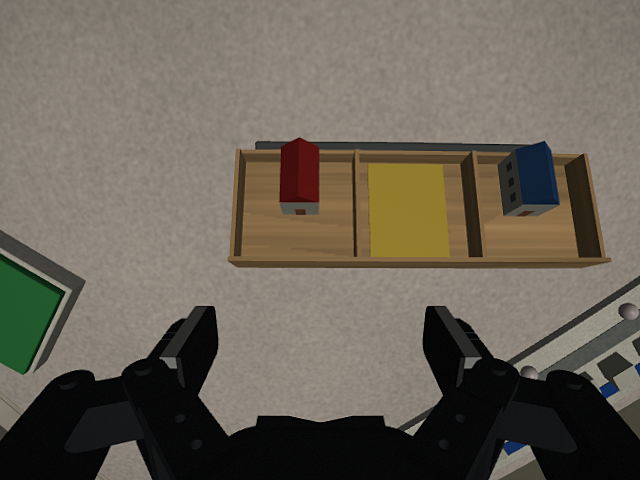

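```bash
python3 - <<'E'
from h import *
p=cv2.imread("pics/w1.png")
crop(p,225,130,130,100,6,"pics/w1a.png");crop(p,345,145,130,125,5,"pics/w1b.png")
E
```

```text
(no output)
```

View pics/w1a.png

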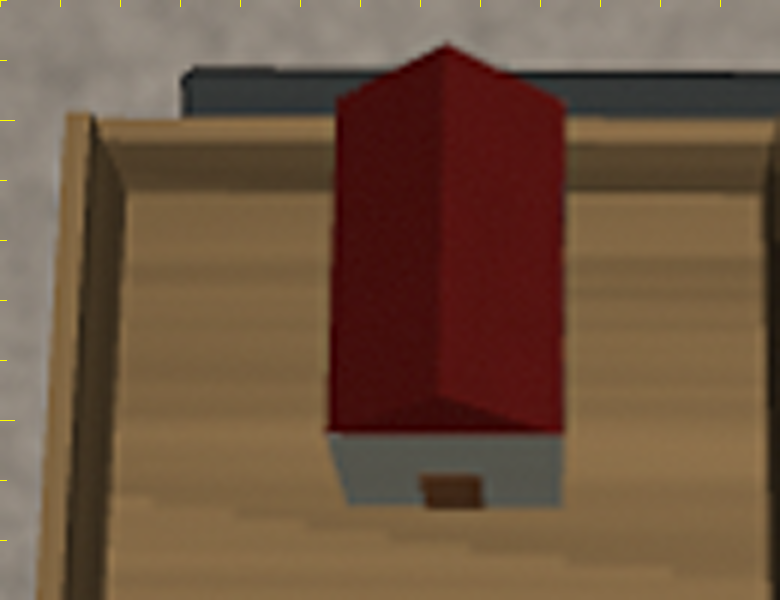

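View pics/w1b.png

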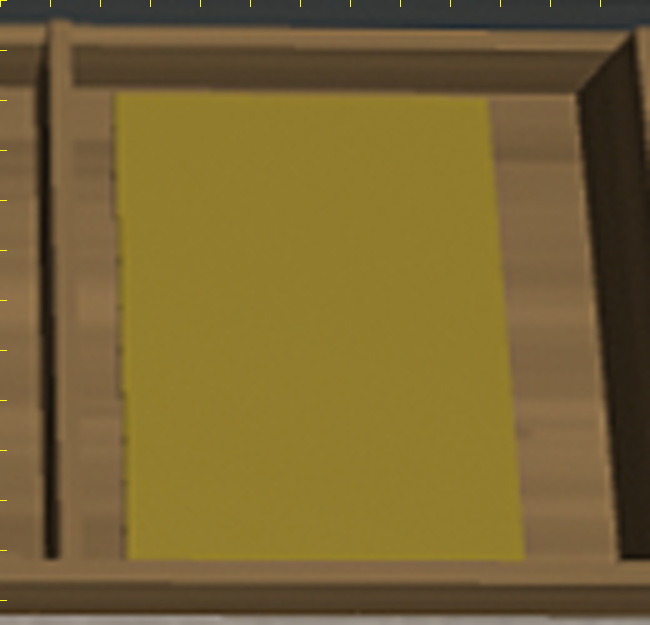

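```bash
cat > fit2.py <<'E'
from fit import *
c=np.load("pics/w1c.npy",allow_pickle=True).item()
def obs2(v):
    b=v[:3];yp,yh,hs,ya=v[3:7];cc,ss=np.cos(ya),np.sin(ya)
    def hp(e,y,h):
        e-=.028;return sl(hs+.028+cc*e-ss*y,-.114+yh+ss*e+cc*y,h)
    pd=lambda s,y:sl(s,yp+y,.002)
    L=[(hp(0,0,.054),(299.1,136.9)),(hp(.056,0,.054),(297.4,195.8)),(hp(0,-.018,.036),(280.9,146.3)),(hp(0,.018,.036),(318.9,146.8)),
    (hp(.056,-.018,.036),(279.1,201.7)),(hp(.056,.018,.036),(318.6,201.7)),(hp(.056,-.018,0),(282.6,214)),(hp(.056,.018,0),(318.3,214)),
    (pd(.002,-.039),(367.6,163)),(pd(.002,.039),(442.2,163.8)),(sl(0,-.169,0),(245.6,161.3)),(sl(0,.055,0),(460,163.2))]
    return [proj(c,W(b,p))[0]-np.array(q) for p,q in L]
def go(use1,use2,r7=1):
    f=lambda v:np.r_[np.ravel(obs(v))*1.7*use1,np.ravel(obs2(v))*use2*1.0,v[6]*50]
    r=least_squares(f,[.54,-.22,-.66,0,0,0,0],loss="soft_l1");v=r.x
    print(v.round(4),np.degrees(v[2]),np.degrees(v[6]))
    print("pad",W(v,sl(.053,v[3],.002)).round(4),"house",W(v,sl(v[5]+.028,-.114+v[4],.027)).round(4))
    return v
go(1,0);v=go(0,1);print(np.array(obs2(v)).round(1).tolist());v=go(1,1);print(np.array(obs2(v)).round(1).tolist());np.save("bin.npy",v)
E
python3 fit2.py
```

```text
[ 0.5385 -0.2258 -0.6652 -0.0072  0.0028  0.0021  0.    ] -38.11047067242486 0.0
pad [ 0.534  -0.2314  0.0632] house [ 0.4444 -0.2933  0.0735]
[ 0.5388 -0.2276 -0.6751 -0.0037  0.003   0.001  -0.0026] -38.68209662989711 -0.14669260721377148
pad [ 0.5365 -0.2305  0.0632] house [ 0.4434 -0.2934  0.0729]
[[-0.1, -0.6], [0.3, -0.1], [-0.2, -0.5], [0.2, -0.8], [-0.3, 0.7], [0.1, 1.0], [-0.1, 0.1], [0.2, 0.3], [-0.1, 0.0], [0.1, 0.1], [0.0, 0.1], [-0.0, 0.0]]
[ 0.5389 -0.2272 -0.6735 -0.0049  0.0027  0.0011 -0.0044] -38.587281613769306 -0.25036364278766565
pad [ 0.5358 -0.231   0.0632] house [ 0.4435 -0.2935  0.073 ]
[[-0.1, -0.5], [0.3, 0.1], [-0.1, -0.4], [0.2, -0.6], [-0.3, 0.9], [0.1, 1.2], [0.0, 0.2], [0.3, 0.5], [-0.9, -0.1], [-0.8, -0.2], [0.3, 0.2], [0.3, -0.3]]
```

```bash
python3 - <<'E'
from plan import *
plan([.50,.245,.25],Rdown(91.5))
E
```

```text
tcp target [0.5   0.245 0.25 ] dist mm 545.5 ang 40.04
ROW [2.1911, 0.1152, 1.6204] [0.0018, -0.6673, 0.0055]
```

```bash
python3 -m jog '[0.98,0,0.73,0,-0.3,0,0.2, 0.98,0,0.73,0,-0.3,0,0.2, 0.98,0,0.73,0,-0.3,0,0.2, 0.98,0,0.73,0,-0.3,0,0.2, 0.98,0,0.73,0,-0.3,0,0.2]'; python3 - <<'E'
from plan import *
show();plan([.50,.245,.25],Rdown(91.5))
E
```

```text
time_s: 2.2
position: [0.488, -0.0531, 0.2718]
orientation: [-1.357, -0.943, 0.933]
force: [0.4, -0.0, 0.5]
gripper_width: 0.0683
t 2.2 q [ 0.616  0.195 -0.709  1.9    0.138  1.092  1.062] p [ 0.488  -0.0531  0.2718] F [ 0.36 -0.    0.46] w 0.0683
x [0.354 0.935 0.006] y [ 0.004  0.005 -1.   ]
tcp target [0.5   0.245 0.25 ] dist mm 299.1 ang 22.25
ROW [1.4144, 0.1161, 0.4719] [0.003, -0.3708, 0.005]
```

```bash
python3 -m jog '[1.0,0.06,0.35,0,-0.3,0,0.2, 1.0,0.06,0.35,0,-0.3,0,0.2, 1.0,0.06,0.35,0,-0.3,0,0.2, 1.0,0.06,0.35,0,-0.3,0,0.2, 1.0,0.06,0.35,0,-0.3,0,0.2]'; python3 - <<'E'
from plan import *
show();plan([.50,.245,.25],Rdown(91.5))
E
```

```text
time_s: 2.7
position: [0.4921, 0.165, 0.2611]
orientation: [-1.227, -1.183, 1.168]
force: [-0.2, -0.7, 0.1]
gripper_width: 0.0684
t 2.7 q [ 0.28   0.293 -0.857  1.85   0.242  1.1    0.861] p [0.4921 0.165  0.2611] F [-0.19 -0.72  0.11] w 0.0684
x [0.045 0.999 0.008] y [ 0.004  0.008 -1.   ]
tcp target [0.5   0.245 0.25 ] dist mm 81.1 ang 4.11
ROW [0.4008, 0.059, -0.0212] [0.004, -0.068, 0.0074]
```

```bash
python3 -m jog '[0.4,0.06,-0.02,0,-0.068,0.007,0.2, 0.4,0.06,-0.02,0,-0.068,0.007,0.2, 0.4,0.06,-0.02,0,-0.068,0.007,0.2, 0.4,0.06,-0.02,0,-0.068,0.007,0.2]'; python3 - <<'E'
from plan import *
show()
c=ctrl.get_calibration("wrist");p,d=ctrl.grab_frame("wrist");cv2.imwrite("pics/w2.png",p);np.save("pics/w2c.npy",c,allow_pickle=True)
E
```

```text
time_s: 3.1
position: [0.4993, 0.2456, 0.2494]
orientation: [-1.199, -1.23, 1.226]
force: [0.6, -0.7, -1.0]
gripper_width: 0.0679
t 3.1 q [ 0.113  0.385 -0.863  1.78   0.324  1.122  0.739] p [0.4993 0.2456 0.2494] F [ 0.57 -0.66 -0.97] w 0.0679
x [-0.025  1.     0.   ] y [ 0.003  0.    -1.   ]
```

View pics/w2.png

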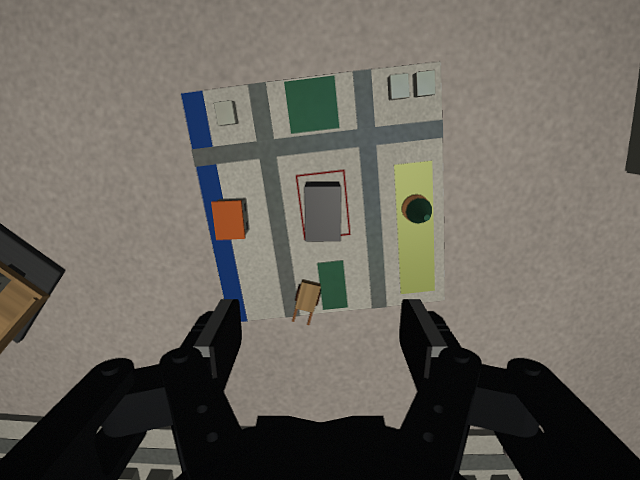

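```bash
python3 - <<'E'
from h import *
p=cv2.imread("pics/w2.png")
crop(p,285,160,80,90,6,"pics/w2a.png")
crop(p,175,55,275,275,2,"pics/w2b.png")
E
```

```text
(no output)
```

View pics/w2a.png

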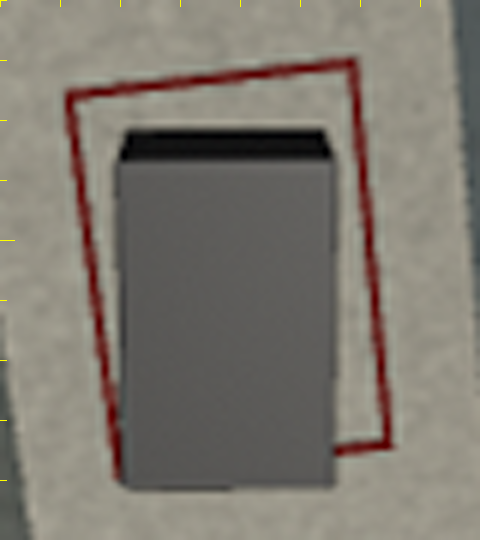

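View pics/w2b.png

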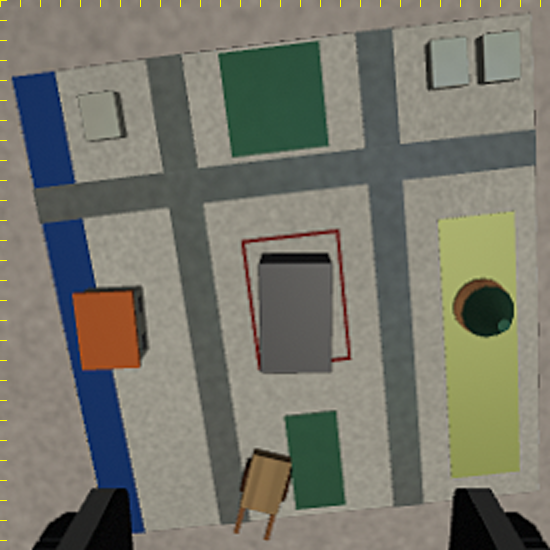

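```bash
python3 - <<'E'
from h import *
c=np.load("pics/w2c.npy",allow_pickle=True).item()
S=ctrl.get_calibration("scene")
def f(L,s,u,v,z): return np.array([onz(c,x/s+u-.4,y/s+v-.4,z)[:2] for x,y in L])
P=f([(67,93),(356,60),(392,446)],6,285,160,.012)
B=f([(118,160),(335,160),(337,488),(122,488)],6,285,160,.048)
Q=f([(13,77),(530,14),(540,492),(142,532)],2,175,55,.012)
an=lambda d:np.degrees(np.arctan2(d[1],d[0]))
print("plot",P.round(4).tolist(),"c",(P[0]+P[2])/2,"len",np.linalg.norm(P[2]-P[1]),np.linalg.norm(P[1]-P[0]),"yaw",an(P[2]-P[1]),an(P[1]-P[0])-90)
print("block",B.round(4).tolist(),"c",B.mean(0),"yaw",an(B[2]+B[3]-B[0]-B[1]),an(B[1]+B[2]-B[0]-B[3])-90,np.linalg.norm(B[3]-B[0]),np.linalg.norm(B[1]-B[0]))
print("board",Q.round(4).tolist(),(Q[0]+Q[2])/2,(Q[1]+Q[3])/2,an(Q[3]-Q[0]),an(Q[1]-Q[0])-90)
E
```

```text
plot [[0.4703, 0.219], [0.4633, 0.2695], [0.5335, 0.2793]] c [0.5018883  0.24911363] len 0.07083669370702181 0.05098875442493927 yaw 7.93568147576317 7.892820579127118
block [[0.4763, 0.2295], [0.4754, 0.2643], [0.5305, 0.267], [0.5314, 0.2309]] c [0.50342191 0.24791548] yaw 2.0658560936226618 1.432519440345871 0.05517655842032097 0.034814556908000206
board [[0.3911, 0.1037], [0.3559, 0.3585], [0.6129, 0.3959], [0.6452, 0.1592]] [0.50196683 0.24979701] [0.50057017 0.25887655] 12.319484380453481 7.855098204699587
```

```bash
python3 - <<'E'
from plan import *
plan([.504,.248,.06],Rdown(91.8))
E
```

```text
tcp target [0.504 0.248 0.06 ] dist mm 189.6 ang 0.49
ROW [0.0188, 0.9474, -0.0185] [0.0034, -0.0073, -0.0006]
```

```bash
python3 -m jog '[0.019,0.25,-0.018,0.003,-0.007,0,0.2, 0.019,0.5,-0.018,0.003,-0.007,0,0.2, 0.019,0.75,-0.018,0.003,-0.007,0,0.2, 0.019,0.92,-0.018,0.003,-0.007,0,0.2, 0.019,0.947,-0.018,0.003,-0.007,0,0.2]'; python3 - <<'E'
from plan import *
show();plan([.504,.248,.017],Rdown(91.8))
E
```

```text
time_s: 3.65
position: [0.502, 0.2441, 0.0562]
orientation: [-1.196, -1.222, 1.236]
force: [0.4, -0.3, 0.7]
gripper_width: 0.068
t 3.65 q [-0.02   0.628 -0.714  1.928  0.565  0.804  0.549] p [0.502  0.2441 0.0562] F [ 0.38 -0.26  0.69] w 0.068
x [-0.027  1.    -0.005] y [-0.006 -0.005 -1.   ]
tcp target [0.504 0.248 0.017] dist mm 39.4 ang 0.51
ROW [0.0201, 0.1958, -0.0118] [-0.0056, -0.0039, -0.0049]
```

```bash
python3 -m jog '[0.02,0.08,-0.012,-0.006,-0.004,-0.005,0.2, 0.02,0.15,-0.012,-0.006,-0.004,-0.005,0.2, 0.02,0.196,-0.012,-0.006,-0.004,-0.005,0.2, 0.02,0.196,-0.012,-0.006,-0.004,-0.005,0.2]'; python3 - <<'E'
from plan import *
show();plan([.504,.248,.017],Rdown(91.8))
c=ctrl.get_calibration("wrist");p,d=ctrl.grab_frame("wrist");cv2.imwrite("pics/w3.png",p)
E
```

```text
time_s: 4.05
position: [0.5041, 0.2473, 0.0168]
orientation: [-1.195, -1.231, 1.232]
force: [0.3, -0.7, 0.2]
gripper_width: 0.0681
t 4.05 q [-0.058  0.684 -0.67   1.941  0.626  0.735  0.501] p [0.5041 0.2473 0.0168] F [ 0.3  -0.7   0.16] w 0.0681
x [-0.03   1.    -0.001] y [ 0.    -0.001 -1.   ]
tcp target [0.504 0.248 0.017] dist mm 0.7 ang 0.06
ROW [0.0033, -0.0008, 0.0005] [0.0, -0.0009, -0.0006]
```

View pics/w3.png

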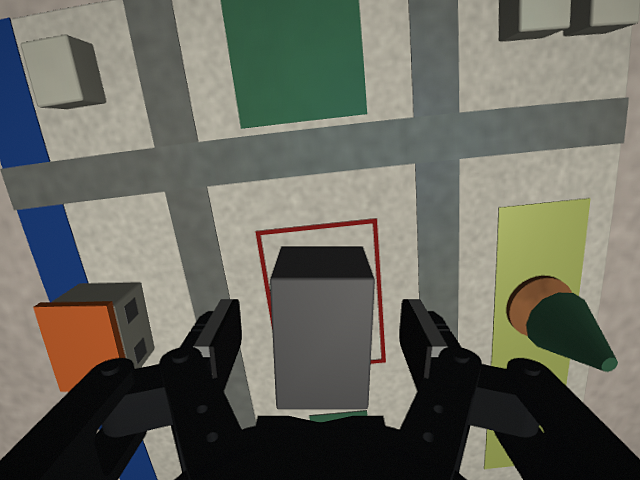

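Fingers (240,325) and (400,325) straddle the block (271–373) symmetrically, and the red corners show at (256,232), (377,219) and (385,362). Closing now.

```bash
python3 - <<'E'
from h import *
c=ctrl.get_calibration("wrist")
p=cv2.imread("pics/w3.png");crop(p,250,210,140,160,5,"pics/w3a.png")
P=np.array([onz(c,u,v,.012)[:2] for u,v in [(256,232),(377,219),(385,362)]])
print(P,(P[0]+P[2])/2,np.linalg.norm(P[2]-P[1]),np.linalg.norm(P[1]-P[0]))
E
python3 -m jog '[0,0,0,0,0,0,0.9, 0,0,0,0,0,0,0.9, 0,0,0,0,0,0,0.9, 0,0,0,0,0,0,0.9, 0,0,0,0,0,0,0.9]' 40
```

```text
[[0.47118577 0.21881987]
 [0.46385905 0.27043759]
 [0.53540523 0.28014444]] [0.5032955  0.24948215] 0.07220164553104956 0.0521351085133418
time_s: 4.6
position: [0.505, 0.2482, 0.0184]
orientation: [-1.196, -1.234, 1.23]
force: [-1.2, 0.2, 6.6]
gripper_width: 0.0353
```

View pics/w3a.png

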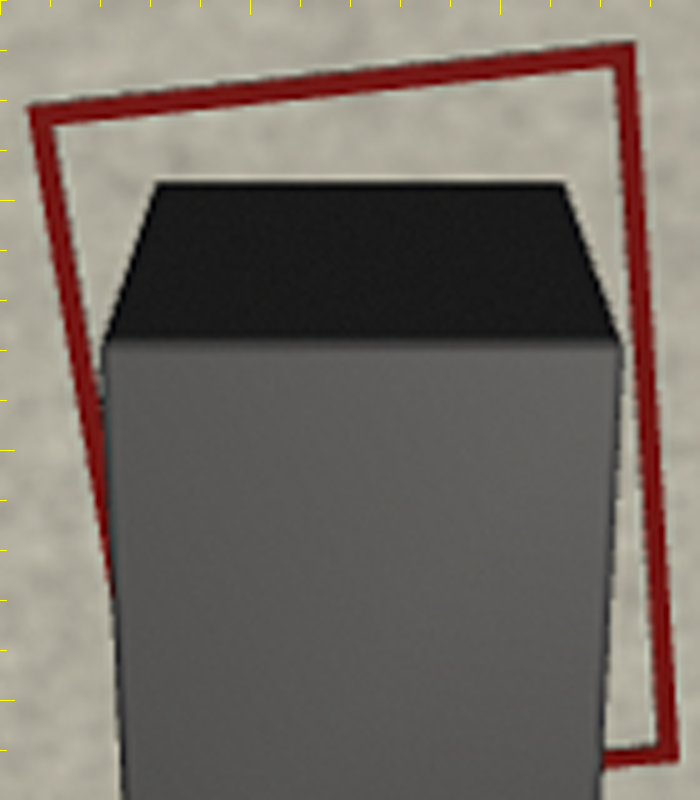

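```bash
cat > tg.py <<'E'
from plan import *
import fit
BIN=np.array([.5388,-.2275,np.radians(-38.65)])
YP=-.0040; YH=.003
def binp(s,y,h): return fit.W(BIN,fit.sl(s,y,h))
RB=Rbin(-38.65,1)
E
python3 - <<'E'
from tg import *
show();print(binp(.034,YP,.0084),binp(.034,YP,.11));plan([.505,.20,.22],Rdown(91.8-15));plan(binp(.034,YP,.11),RB)
E
```

```text
t 4.6 q [-0.057  0.682 -0.671  1.939  0.625  0.736  0.501] p [0.505  0.2482 0.0184] F [-1.17  0.16  6.58] w 0.0353
x [-0.031  1.     0.   ] y [ 0.002  0.001 -1.   ]
[ 0.52087347 -0.21828561  0.05927461] [ 0.4811999  -0.18655789  0.14726279]
tcp target [0.505 0.2   0.22 ] dist mm 207.3 ang 14.96
ROW [-0.2406, -1.0079, 0.0053] [0.0022, 0.2493, 0.0007]
tcp target [ 0.4812 -0.1866  0.1473] dist mm 454.1 ang 49.88
ROW [-2.169, -0.6455, 0.1844] [-0.4769, 0.6574, 0.1774]
```

```bash
python3 -m jog '[0,-0.1,0,0,0,0,0.9, 0,-0.25,0,0,0,0,0.9, 0,-0.5,0,0,0,0,0.9, -0.1,-0.75,0,0,0.1,0,0.9, -0.3,-0.9,0,0,0.15,0,0.9]'; python3 - <<'E'
from tg import *
show();plan([.50,-.0,.23],Rdown(70));plan(binp(.034,YP,.13),RB)
E
```

```text
time_s: 5.1
position: [0.5065, 0.1945, 0.2001]
orientation: [-1.266, -1.124, 1.111]
force: [0.8, -0.7, 1.0]
gripper_width: 0.0353
t 5.1 q [ 0.17   0.402 -0.813  1.87   0.343  1.007  0.66 ] p [0.5065 0.1945 0.2001] F [ 0.83 -0.66  0.99] w 0.0353
x [0.124 0.992 0.005] y [ 0.006  0.005 -1.   ]
tcp target [ 0.5  -0.    0.23] dist mm 196.9 ang 12.9
ROW [-0.9681, -0.1543, -0.0886] [0.0045, 0.2149, 0.0057]
tcp target [ 0.4734 -0.1803  0.1646] dist mm 377.9 ang 43.12
ROW [-1.881, 0.1677, -0.0663] [-0.4836, 0.5118, 0.1439]
```

```bash
python3 -m jog '[-0.25,-0.03,-0.02,-0.05,0.06,0.01,0.9, -0.5,-0.06,-0.05,-0.1,0.12,0.03,0.9, -0.75,-0.1,-0.1,-0.15,0.18,0.05,0.9, -0.97,-0.12,-0.1,-0.2,0.22,0.06,0.9, -0.97,-0.12,-0.1,-0.2,0.22,0.06,0.9]'; python3 - <<'E'
from tg import *
show();plan(binp(.034,YP,.13),RB)
E
```

```text
time_s: 5.6
position: [0.4999, -0.0072, 0.223]
orientation: [-1.567, -1.041, 0.88]
force: [-0.9, -0.6, -0.9]
gripper_width: 0.0357
t 5.6 q [ 0.442  0.165 -0.705  2.074  0.364  0.813  0.723] p [ 0.4999 -0.0072  0.223 ] F [-0.89 -0.63 -0.87] w 0.0357
x [ 0.36   0.932 -0.036] y [ 0.191 -0.112 -0.975]
tcp target [ 0.4734 -0.1803  0.1646] dist mm 184.6 ang 24.5
ROW [-0.8441, 0.3561, -0.1135] [-0.2824, 0.2854, 0.0744]
```

```bash
python3 -m jog '[-0.25,0,-0.03,-0.1,0.1,0.025,0.9, -0.5,0.1,-0.07,-0.2,0.2,0.05,0.9, -0.75,0.25,-0.1,-0.28,0.285,0.074,0.9, -0.844,0.356,-0.113,-0.282,0.285,0.074,0.9, -0.844,0.356,-0.113,-0.282,0.285,0.074,0.9]'; python3 - <<'E'
from tg import *
show();plan(binp(.034,YP,.13),RB);plan(binp(.034,YP,.0384),RB)
c=ctrl.get_calibration("wrist");p,d=ctrl.grab_frame("wrist");cv2.imwrite("pics/w4.png",p)
E
```

```text
time_s: 6.1
position: [0.4695, -0.1828, 0.1615]
orientation: [-1.928, -0.921, 0.539]
force: [0.2, -0.9, -1.0]
gripper_width: 0.0354
t 6.1 q [ 0.497  0.152 -0.471  2.356  1.069  0.424 -0.007] p [ 0.4695 -0.1828  0.1615] F [ 0.16 -0.92 -0.96] w 0.0354
x [ 0.627  0.779 -0.004] y [ 0.385 -0.314 -0.868]
tcp target [ 0.4734 -0.1803  0.1646] dist mm 5.6 ang 0.36
ROW [0.0218, -0.0099, -0.0143] [-0.004, -0.0005, -0.0045]
tcp target [ 0.5092 -0.2089  0.0853] dist mm 89.8 ang 0.36
ROW [0.0239, 0.4481, -0.0162] [-0.004, -0.0005, -0.0045]
```

View pics/w4.png

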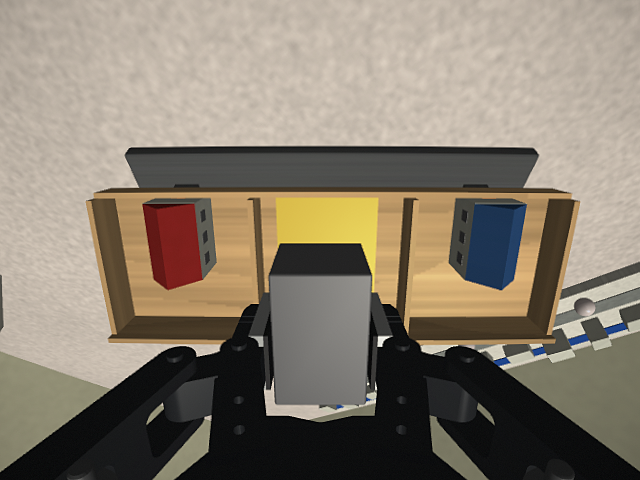

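```bash
python3 -m jog '[0.015,0.15,-0.01,-0.004,0,-0.005,0.9, 0.024,0.3,-0.016,-0.004,0,-0.005,0.9, 0.024,0.448,-0.016,-0.004,0,-0.005,0.9, 0.024,0.448,-0.016,-0.004,0,-0.005,0.9]'; python3 - <<'E'
from tg import *
show();plan(binp(.034,YP,.0084),RB);plan(binp(.034,YP,.0384),RB)
c=ctrl.get_calibration("wrist");p,d=ctrl.grab_frame("wrist");cv2.imwrite("pics/w5.png",p)
E
```

```text
time_s: 6.55
position: [0.5103, -0.2082, 0.0828]
orientation: [-1.925, -0.926, 0.537]
force: [-1.3, -0.0, -0.6]
gripper_width: 0.0355
t 6.55 q [ 0.444  0.384 -0.378  2.319  1.58   0.401 -0.465] p [ 0.5103 -0.2082  0.0828] F [-1.28 -0.03 -0.58] w 0.0355
x [0.624 0.781 0.001] y [ 0.388 -0.31  -0.868]
tcp target [ 0.5209 -0.2183  0.0593] dist mm 27.7 ang 0.23
ROW [-0.0067, 0.1384, -0.0048] [-0.0039, -0.0, 0.0007]
tcp target [ 0.5092 -0.2089  0.0853] dist mm 2.8 ang 0.23
ROW [-0.0066, -0.0116, -0.0042] [-0.0039, -0.0, 0.0007]
```

View pics/w5.png

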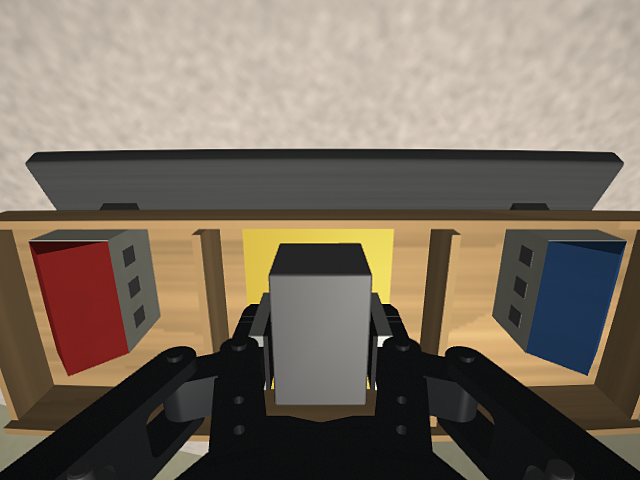

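```bash
python3 -m jog '[-0.006,0.05,-0.005,-0.004,0,0,0.9, -0.006,0.09,-0.005,-0.004,0,0,0.9, -0.006,0.115,-0.005,-0.004,0,0,0.9, -0.006,0.12,-0.005,-0.004,0,0,0.9]'; python3 - <<'E'
from tg import *
st,M=show();print("Fy",M[:,1]@st["force"]);plan(binp(.034,YP,.0084),RB)
E
```

```text
time_s: 7.0
position: [0.5197, -0.2163, 0.0648]
orientation: [-1.93, -0.93, 0.534]
force: [-0.1, -0.3, -1.5]
gripper_width: 0.0355
t 7.0 q [ 0.459  0.439 -0.381  2.305  1.701  0.415 -0.565] p [ 0.5197 -0.2163  0.0648] F [-0.07 -0.35 -1.54] w 0.0355
x [0.624 0.781 0.002] y [ 0.393 -0.312 -0.865]
Fy 1.415356138059224
tcp target [ 0.5209 -0.2183  0.0593] dist mm 5.9 ang 0.15
ROW [-0.0042, 0.029, 0.0046] [0.0019, -0.0, 0.0017]
```

```bash
python3 -m jog '[-0.004,0.008,0.004,0,0,0,0.9, -0.004,0.016,0.004,0,0,0,0.9, -0.004,0.022,0.004,0,0,0,0.9]'; python3 - <<'E'
from tg import *
st,M=show();print("Fy",M[:,1]@st["force"]);plan(binp(.034,YP,.0084),RB)
E
```

```text
time_s: 7.3
position: [0.5206, -0.2178, 0.0609]
orientation: [-1.931, -0.93, 0.533]
force: [-0.1, 0.3, 0.1]
gripper_width: 0.0355
t 7.3 q [ 0.463  0.45  -0.383  2.304  1.725  0.418 -0.585] p [ 0.5206 -0.2178  0.0609] F [-0.1   0.35  0.12] w 0.0355
x [0.624 0.782 0.002] y [ 0.393 -0.312 -0.865]
Fy -0.2551518492588339
tcp target [ 0.5209 -0.2183  0.0593] dist mm 1.7 ang 0.19
ROW [-0.0009, 0.0084, 0.0018] [0.0024, 0.0, 0.0019]
```

Creep on by about 1 mm per row until contact shows.

```bash
python3 -m jog '[0,0.006,0,0,0,0,0.9, 0,0.012,0,0,0,0,0.9]'; python3 - <<'E'
from tg import *
st,M=show();print("Fy",M[:,1]@st["force"]);plan(binp(.034,YP,.0084),RB)
c=ctrl.get_calibration("wrist");p,d=ctrl.grab_frame("side");crop(p,300,100,170,130,4,"pics/s6.png")
E
```

```text
time_s: 7.5
position: [0.5213, -0.2184, 0.0595]
orientation: [-1.932, -0.931, 0.534]
force: [-18.0, 9.8, 33.2]
gripper_width: 0.0352
t 7.5 q [ 0.465  0.454 -0.384  2.303  1.734  0.421 -0.593] p [ 0.5213 -0.2184  0.0595] F [-18.01   9.82  33.24] w 0.0352
x [0.624 0.782 0.001] y [ 0.394 -0.313 -0.864]
Fy -38.89275643297745
tcp target [ 0.5209 -0.2183  0.0593] dist mm 0.5 ang 0.23
ROW [-0.0009, 0.0, 0.0022] [0.0035, 0.0004, 0.0016]
```

View pics/s6.png

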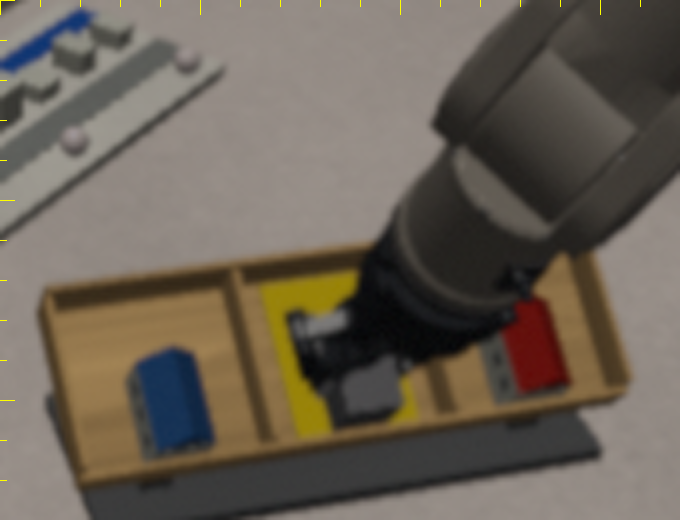

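```bash
python3 -m jog '[0,-0.004,0,0,0,0,0.9, 0,-0.004,0,0,0,0,0.9]'; python3 - <<'E'
from tg import *
st,M=show();print("Fy",M[:,1]@st["force"])
E
```

```text
time_s: 7.75
position: [0.521, -0.218, 0.0604]
orientation: [-1.932, -0.931, 0.533]
force: [-0.1, -0.4, 0.0]
gripper_width: 0.0353
t 7.75 q [ 0.464  0.452 -0.384  2.304  1.731  0.421 -0.591] p [ 0.521  -0.218   0.0604] F [-0.05 -0.43  0.03] w 0.0353
x [0.623 0.782 0.001] y [ 0.394 -0.313 -0.864]
Fy 0.08868611047738412
```

```bash
python3 -m jog '[0,0.003,0,0,0,0,0.9, 0,0.003,0,0,0,0,0.6, 0,0.003,0,0,0,0,0.4, 0,0.003,0,0,0,0,0.3, 0,0.003,0,0,0,0,0.3]'; python3 - <<'E'
from tg import *
st,M=show();print("Fy",M[:,1]@st["force"])
p,d=ctrl.grab_frame("wrist");cv2.imwrite("pics/w7.png",p)
plan(binp(.034,YP,.12),RB)
E
```

```text
time_s: 8.25
position: [0.5213, -0.2183, 0.0599]
orientation: [-1.932, -0.931, 0.533]
force: [-0.8, -0.4, -0.4]
gripper_width: 0.0594
t 8.25 q [ 0.464  0.453 -0.384  2.303  1.734  0.421 -0.593] p [ 0.5213 -0.2183  0.0599] F [-0.77 -0.42 -0.41] w 0.0594
x [0.624 0.782 0.001] y [ 0.394 -0.313 -0.864]
Fy 0.17720726624399988
tcp target [ 0.4773 -0.1834  0.1559] dist mm 111.2 ang 0.26
ROW [-0.0003, -0.5561, 0.0005] [0.0039, 0.0005, 0.0017]
```

View pics/w7.png

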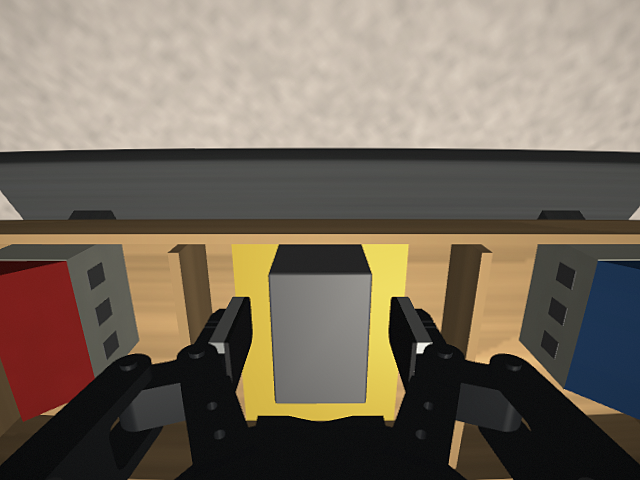

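```bash
python3 -m jog '[0,-0.1,0,0,0,0,0.3, 0,-0.3,0,0,0,0,0.3, 0,-0.45,0,0,0,0,0.3, 0,-0.5,0,0,0,0,0.3]'; python3 - <<'E'
from tg import *
st,M=show()
p,d=ctrl.grab_frame("wrist");cv2.imwrite("pics/w8.png",p)
plan(binp(.029,-.114+YH,.10),RB)
E
```

```text
time_s: 8.7
position: [0.4819, -0.1861, 0.1487]
orientation: [-1.934, -0.934, 0.532]
force: [0.2, -0.5, 0.4]
gripper_width: 0.0597
t 8.7 q [ 0.43   0.192 -0.399  2.354  1.187  0.4   -0.12 ] p [ 0.4819 -0.1861  0.1487] F [ 0.17 -0.48  0.38] w 0.0597
x [0.623 0.782 0.002] y [ 0.397 -0.313 -0.863]
tcp target [ 0.4149 -0.2705  0.1361] dist mm 108.6 ang 0.49
ROW [-0.5391, 0.055, 0.0325] [0.0074, 0.0009, 0.0032]
```

View pics/w8.png

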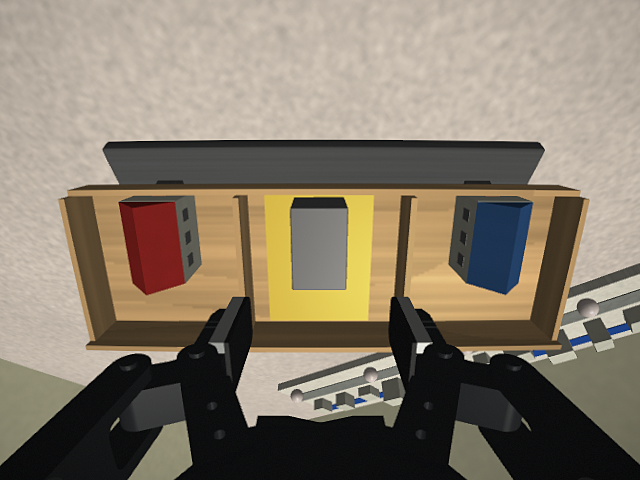

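The block rests flat on the pad (290–347, 197–290) near the lip, inside the yellow. On to the red house.

```bash
python3 -m jog '[-0.2,0,0.01,0,0,0,0.3, -0.4,0.02,0.02,0.007,0,0.003,0.3, -0.539,0.05,0.032,0.007,0,0.003,0.3, -0.539,0.055,0.032,0.007,0,0.003,0.3]'; python3 - <<'E'
from tg import *
st,M=show()
c=ctrl.get_calibration("wrist");np.save("pics/w9c.npy",c,allow_pickle=True)
p,d=ctrl.grab_frame("wrist");cv2.imwrite("pics/w9.png",p)
plan(binp(.029,-.114+YH,.10),RB);plan(binp(.029,-.114+YH,.06),RB)
E
```

```text
time_s: 9.15
position: [0.4111, -0.2736, 0.1347]
orientation: [-1.931, -0.919, 0.535]
force: [-0.5, 1.0, 0.3]
gripper_width: 0.0598
t 9.15 q [ 0.635  0.167 -0.304  2.43   1.333  0.221 -0.033] p [ 0.4111 -0.2736  0.1347] F [-0.54  0.98  0.27] w 0.0598
x [ 0.629  0.777 -0.003] y [ 0.386 -0.315 -0.867]
tcp target [ 0.4149 -0.2705  0.1361] dist mm 2.5 ang 0.21
ROW [0.0115, -0.0032, -0.004] [-0.0013, -0.0021, -0.0024]
tcp target [ 0.4305 -0.283   0.1015] dist mm 39.4 ang 0.21
ROW [0.012, 0.1968, -0.0042] [-0.0013, -0.0021, -0.0024]
```

View pics/w9.png

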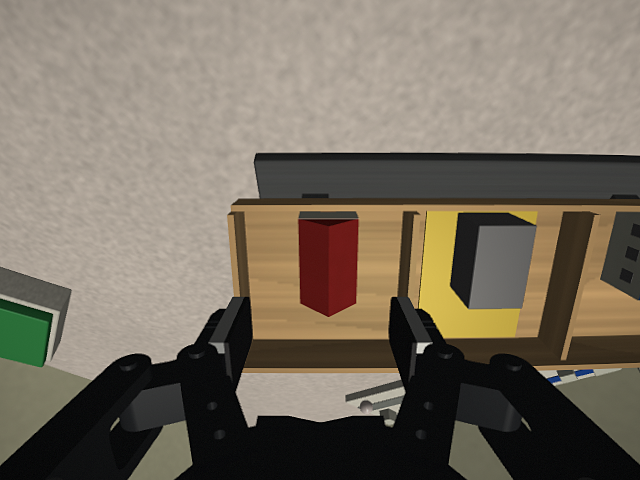

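```bash
python3 - <<'E'
from tg import *
c=np.load("pics/w9c.npy",allow_pickle=True).item()
p=cv2.imread("pics/w9.png");crop(p,280,195,100,130,5,"pics/w9a.png")
for s,y,h in [(.001,0,.054),(.057,0,.054),(.001,-.018,.036),(.001,.018,.036),(.057,-.018,.036),(.057,.018,.036)]:
    print(s,y,h,proj(c,binp(s,-.114+YH+y,h)).round(1))
E
```

```text
0.001 0 0.054 [[329.  225.9]]
0.057 0 0.054 [[328.6 317.8]]
0.001 -0.018 0.036 [[297.9 218.2]]
0.001 0.018 0.036 [[358.9 218. ]]
0.057 -0.018 0.036 [[299.9 303.7]]
0.057 0.018 0.036 [[356.3 303.6]]
```

View pics/w9a.png

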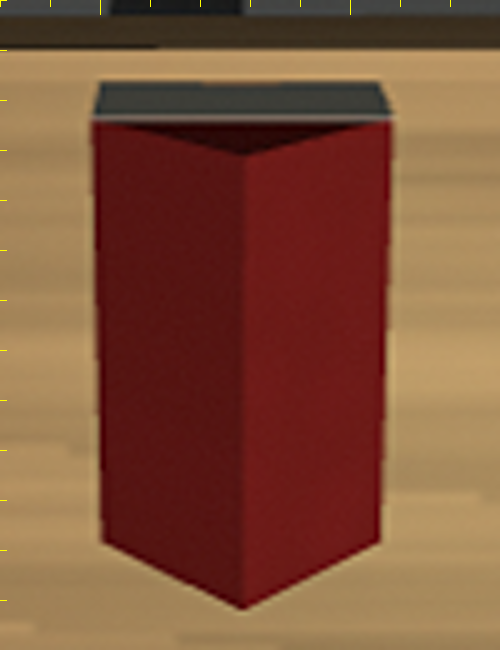

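Model predictions match the view within about 1 px. Descending.

```bash
python3 -m jog '[0.012,0.1,-0.004,-0.001,-0.002,-0.002,0.3, 0.012,0.2,-0.004,-0.001,-0.002,-0.002,0.3, 0.012,0.28,-0.004,-0.001,-0.002,-0.002,0.3, 0.012,0.32,-0.004,-0.001,-0.002,-0.002,0.3, 0.012,0.32,-0.004,-0.001,-0.002,-0.002,0.3]'; python3 - <<'E'
from tg import *
st,M=show()
p,d=ctrl.grab_frame("wrist");cv2.imwrite("pics/w10.png",p)
plan(binp(.029,-.114+YH,.007),RB)
E
```

```text
time_s: 9.7
position: [0.441, -0.2897, 0.0789]
orientation: [-1.927, -0.928, 0.536]
force: [-0.0, 0.1, -0.6]
gripper_width: 0.0596
t 9.7 q [ 0.688  0.355 -0.359  2.391  1.907  0.282 -0.572] p [ 0.441  -0.2897  0.0789] F [-0.03  0.13 -0.57] w 0.0596
x [0.624 0.782 0.001] y [ 0.39  -0.31  -0.867]
tcp target [ 0.4512 -0.2996  0.0556] dist mm 27.8 ang 0.12
ROW [-0.006, 0.139, -0.0023] [-0.0015, 0.0006, 0.001]
```

View pics/w10.png

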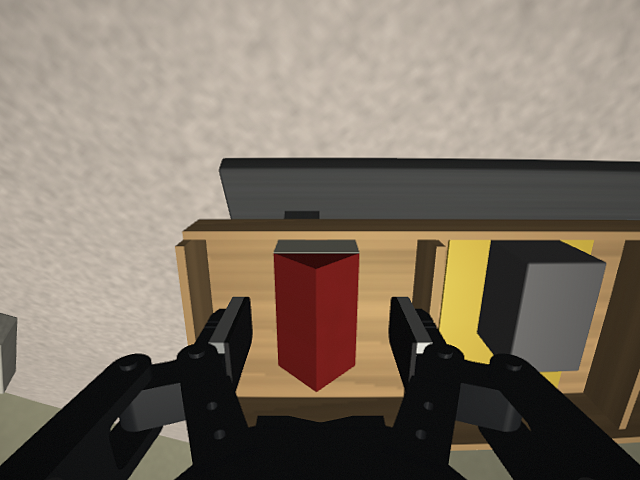

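```bash
python3 -m jog '[-0.006,0.05,-0.002,0,0,0,0.3, -0.006,0.1,-0.002,0,0,0,0.3, -0.006,0.139,-0.002,0,0,0,0.3, -0.006,0.139,-0.002,0,0,0,0.3]'; python3 - <<'E'
from tg import *
st,M=show()
p,d=ctrl.grab_frame("wrist");cv2.imwrite("pics/w11.png",p)
plan(binp(.029,-.114+YH,.007),RB)
E
```

```text
time_s: 10.15
position: [0.4515, -0.2993, 0.0552]
orientation: [-1.927, -0.928, 0.536]
force: [0.1, 0.5, -0.5]
gripper_width: 0.0598
t 10.15 q [ 0.739  0.436 -0.408  2.367  2.024  0.332 -0.66 ] p [ 0.4515 -0.2993  0.0552] F [ 0.07  0.51 -0.5 ] w 0.0598
x [0.624 0.782 0.001] y [ 0.39  -0.31  -0.867]
tcp target [ 0.4512 -0.2996  0.0556] dist mm 0.4 ang 0.15
ROW [-0.0013, -0.0001, -0.0012] [-0.002, 0.0007, 0.0013]
```

View pics/w11.png

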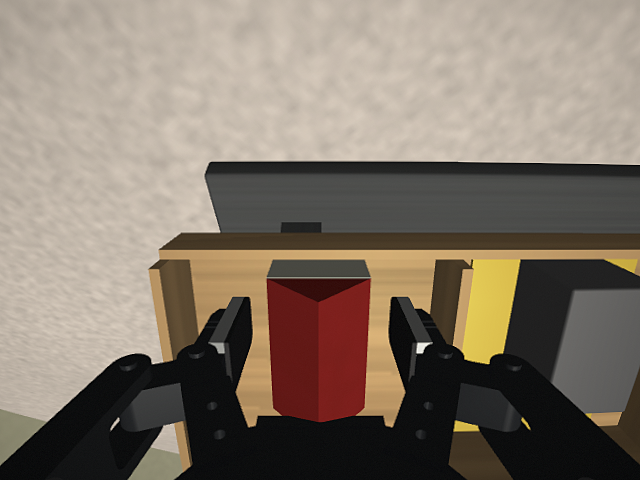

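Centred between the fingers (house 267–371, fingers 250/390). Close.

```bash
python3 -m jog '[0,0,0,0,0,0,0.9, 0,0,0,0,0,0,0.9, 0,0,0,0,0,0,0.9, 0,0,0,0,0,0,0.9]' 40; python3 - <<'E'
from tg import *
st,M=show();print("Fy",M[:,1]@st["force"]);R0=M
print("up 20mm in tool", (M.T@[0,0,.1]/.2).round(3), "normal .1")
E
```

```text
time_s: 10.6
position: [0.4512, -0.299, 0.056]
orientation: [-1.927, -0.929, 0.536]
force: [-3.0, 3.2, 7.1]
gripper_width: 0.0353
t 10.6 q [ 0.739  0.434 -0.407  2.368  2.023  0.331 -0.659] p [ 0.4512 -0.299   0.056 ] F [-3.05  3.17  7.13] w 0.0353
x [0.623 0.782 0.001] y [ 0.39  -0.31  -0.867]
Fy -8.351968028435152
up 20mm in tool [ 0.    -0.433 -0.249] normal .1
```

```bash
python3 - <<'E'
from tg import *
st,M=show();q=st["position"]
from scipy.optimize import fsolve
print(fsolve(lambda v:binp(*v)-q,[.03,-.11,.007]))
E
python3 -m jog '[0,-0.05,-0.025,0,0,0,0.9, 0,-0.17,-0.1,0,0,0,0.9, 0,-0.35,-0.2,0,0,0,0.9, 0,-0.52,-0.3,0,0,0,0.9, 0,-0.65,-0.374,0,0,0,0.9]'; python3 - <<'E'
from tg import *
st,M=show()
p,d=ctrl.grab_frame("wrist");cv2.imwrite("pics/w12.png",p)
plan([.50,-.10,.24],Rdown(75))
E
```

```text
t 10.6 q [ 0.739  0.434 -0.407  2.368  2.023  0.331 -0.659] p [ 0.4512 -0.299   0.056 ] F [-3.05  3.17  7.13] w 0.0353
x [0.623 0.782 0.001] y [ 0.39  -0.31  -0.867]
[ 0.02891712 -0.11057356  0.00749729]
time_s: 11.1
position: [0.4487, -0.3056, 0.1486]
orientation: [-1.94, -0.913, 0.545]
force: [0.2, -0.1, -0.1]
gripper_width: 0.0357
t 11.1 q [ 0.607  0.205 -0.241  2.324  1.082  0.238  0.259] p [ 0.4487 -0.3056  0.1486] F [ 0.21 -0.12 -0.15] w 0.0357
x [ 0.631  0.776 -0.014] y [ 0.381 -0.326 -0.865]
tcp target [ 0.5  -0.1   0.24] dist mm 229.9 ang 38.41
ROW [0.9518, -0.6226, 0.1656] [0.4944, -0.3891, -0.1182]
```

View pics/w12.png

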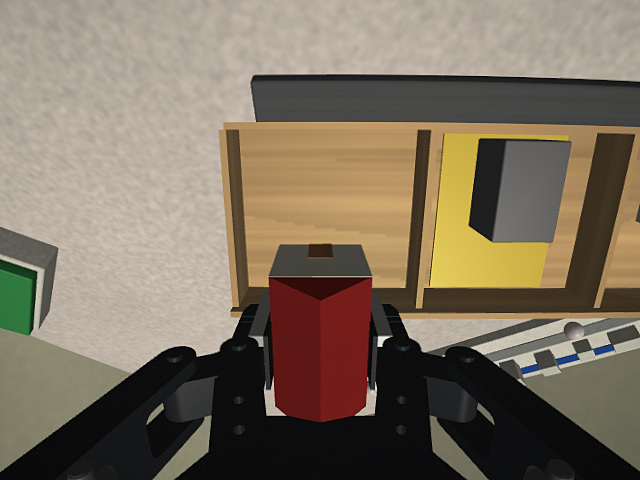

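```bash
python3 -m jog '[0,-0.15,-0.09,0,0,0,0.9, 0.2,-0.3,-0.1,0.1,-0.08,-0.02,0.9, 0.45,-0.45,0,0.2,-0.16,-0.05,0.9, 0.7,-0.55,0.1,0.3,-0.24,-0.07,0.9, 0.95,-0.62,0.16,0.4,-0.32,-0.1,0.9]'; python3 - <<'E'
from tg import *
st,M=show()
plan([.505,.15,.22],Rdown(97.8))
E
```

```text
time_s: 11.65
position: [0.4814, -0.173, 0.227]
orientation: [-1.533, -0.992, 0.877]
force: [2.2, 0.0, -1.1]
gripper_width: 0.0352
t 11.65 q [ 0.742  0.177 -0.618  2.033  0.241  0.819  1.166] p [ 0.4814 -0.173   0.227 ] F [ 2.16  0.01 -1.07] w 0.0352
x [ 0.385  0.922 -0.032] y [ 0.145 -0.094 -0.985]
tcp target [0.505 0.15  0.22 ] dist mm 323.9 ang 31.85
ROW [1.5364, -0.101, 0.503] [0.1512, -0.5035, -0.073]
```

```bash
python3 -m jog '[0.24,-0.02,0.08,0.03,-0.08,-0.01,0.9, 0.48,-0.03,0.16,0.06,-0.16,-0.02,0.9, 0.72,-0.04,0.24,0.09,-0.24,-0.04,0.9, 0.95,-0.06,0.31,0.12,-0.32,-0.05,0.9, 0.95,-0.06,0.31,0.12,-0.32,-0.05,0.9]'; python3 - <<'E'
from tg import *
st,M=show()
plan([.5033,.2495,.20],Rdown(97.8))
E
```

```text
time_s: 12.15
position: [0.497, 0.0334, 0.2226]
orientation: [-1.267, -1.196, 1.166]
force: [-0.4, -0.4, -1.2]
gripper_width: 0.0353
t 12.15 q [ 0.479  0.264 -0.789  1.963  0.255  0.973  1.093] p [0.497  0.0334 0.2226] F [-0.38 -0.41 -1.25] w 0.0353
x [ 0.046  0.999 -0.012] y [ 0.037 -0.013 -0.999]
tcp target [0.5033 0.2495 0.2   ] dist mm 217.4 ang 10.69
ROW [1.0822, 0.0997, 0.0225] [0.0347, -0.1741, -0.0144]
```

```bash
python3 -m jog '[0.25,0.02,0,0.01,-0.04,0,0.9, 0.5,0.04,0.01,0.02,-0.08,-0.01,0.9, 0.75,0.07,0.015,0.03,-0.13,-0.014,0.9, 0.97,0.09,0.02,0.035,-0.174,-0.014,0.9, 1.0,0.1,0.02,0.035,-0.174,-0.014,0.9]'; python3 - <<'E'
from tg import *
st,M=show()
plan([.5033,.2495,.08],Rdown(97.8))
E
```

```text
time_s: 12.65
position: [0.5018, 0.2394, 0.1999]
orientation: [-1.136, -1.316, 1.312]
force: [-0.5, -0.8, -1.3]
gripper_width: 0.0354
t 12.65 q [ 0.106  0.44  -0.846  1.834  0.378  1.035  0.825] p [0.5018 0.2394 0.1999] F [-0.51 -0.8  -1.33] w 0.0354
x [-0.143  0.99   0.003] y [ 0.     0.003 -1.   ]
tcp target [0.5033 0.2495 0.08  ] dist mm 120.3 ang 0.46
ROW [0.0475, 0.5994, -0.0145] [0.0006, 0.0072, 0.0025]
```

```bash
python3 -m jog '[0.047,0.2,-0.014,0,0.007,0.002,0.9, 0.047,0.4,-0.014,0,0.007,0.002,0.9, 0.047,0.6,-0.014,0,0.007,0.002,0.9, 0.047,0.6,-0.014,0,0.007,0.002,0.9]'; python3 - <<'E'
from tg import *
st,M=show()
c=ctrl.get_calibration("wrist");np.save("pics/w13c.npy",c,allow_pickle=True)
p,d=ctrl.grab_frame("wrist");cv2.imwrite("pics/w13.png",p);crop(p,240,200,160,180,4,"pics/w13a.png")
plan([.5033,.2495,.0255],Rdown(97.8))
E
```

```text
time_s: 13.05
position: [0.5002, 0.2458, 0.0748]
orientation: [-1.14, -1.3, 1.315]
force: [-1.3, 0.3, -1.2]
gripper_width: 0.0355
t 13.05 q [-0.006  0.603 -0.738  1.92   0.54   0.837  0.672] p [0.5002 0.2458 0.0748] F [-1.29  0.28 -1.25] w 0.0355
x [-0.135  0.991 -0.004] y [-0.007 -0.005 -1.   ]
tcp target [0.5033 0.2495 0.0255] dist mm 52.4 ang 0.26
ROW [0.0101, 0.2616, -0.0097] [-0.0037, -0.0006, -0.0022]
```

View pics/w13.png

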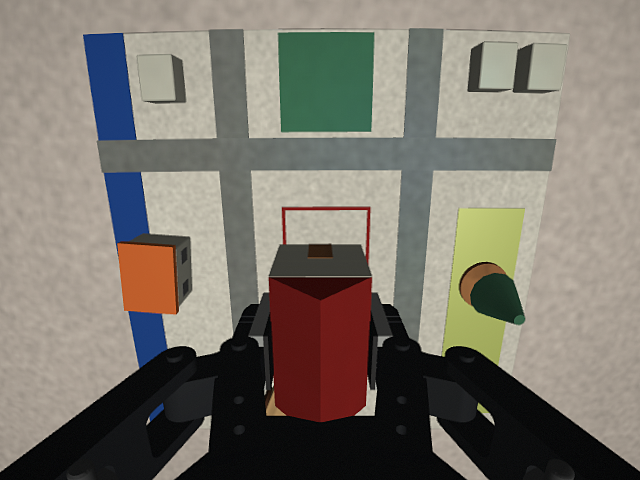

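View pics/w13a.png

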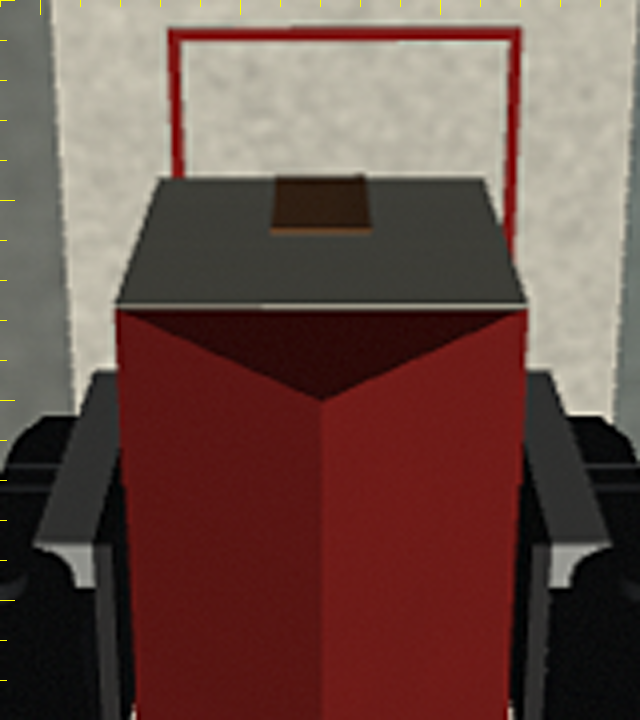

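```bash
python3 - <<'E'
from tg import *
c=np.load("pics/w13c.npy",allow_pickle=True).item()
a=onz(c,281.4,207.1,.012);b=onz(c,369.9,207.1,.012)
d=(b-a)[:2];print(a,b,np.linalg.norm(d),np.degrees(np.arctan2(d[1],d[0]))-90)
u=d/np.linalg.norm(d);xd=np.array([u[1],-u[0]]);m=(a+b)[:2]/2;print("plot c",m+xd*.036)
zb=.0748-.0075
e=onz(c,279.6,244.1,zb);f=onz(c,361,244.1,zb);d2=(f-e)[:2];m2=(e+f)[:2]/2
e2=onz(c,240+116/4-.4,200+308/4-.4,zb+.036);f2=onz(c,240+526/4-.4,200+308/4-.4,zb+.036)
tcp=np.array([.5002,.2458])
for E,F in((e,f),(e2,f2)):
    g=(F-E)[:2];mm=(E+F)[:2]/2
    print("w",np.linalg.norm(g),"yaw",np.degrees(np.arctan2(g[1],g[0]))-90,"along -x from tcp",(mm-tcp)@xd,"lat",(mm-tcp)@u)
E
```

```text
[0.47036789 0.21820905 0.012     ] [0.46334128 0.26953894 0.012     ] 0.051808602446668184 7.794841177769015
plot c [0.50252195 0.24875655]
w 0.03593196651455359 yaw 7.812107551409525 along -x from tcp -0.027911307355929733 lat -0.00033135208993659185
w 0.035436561011688926 yaw 7.836845285955562 along -x from tcp -0.027405756828902162 lat -0.00036577891751891505
```

```bash
python3 -m jog '[0.01,0.1,-0.01,-0.004,0,-0.002,0.9, 0.01,0.18,-0.01,-0.004,0,-0.002,0.9, 0.01,0.23,-0.01,-0.004,0,-0.002,0.9, 0.01,0.24,-0.01,-0.004,0,-0.002,0.9]'; python3 - <<'E'
from tg import *
st,M=show()
c=ctrl.get_calibration("wrist");np.save("pics/w14c.npy",c,allow_pickle=True)
p,d=ctrl.grab_frame("wrist");cv2.imwrite("pics/w14.png",p);crop(p,240,200,160,120,5,"pics/w14a.png")
plan([.503,.2492,.0205],Rdown(97.8))
E
```

```text
time_s: 13.5
position: [0.5034, 0.249, 0.0296]
orientation: [-1.143, -1.307, 1.309]
force: [-0.4, 0.0, -0.6]
gripper_width: 0.0357
t 13.5 q [-0.048  0.667 -0.687  1.936  0.609  0.757  0.616] p [0.5034 0.249  0.0296] F [-0.38  0.03 -0.58] w 0.0357
x [-0.135  0.991 -0.001] y [-0.    -0.001 -1.   ]
tcp target [0.503  0.2492 0.0205] dist mm 9.3 ang 0.06
ROW [-0.0002, 0.0465, 0.0022] [0.0001, -0.0009, -0.0005]
```

View pics/w14a.png

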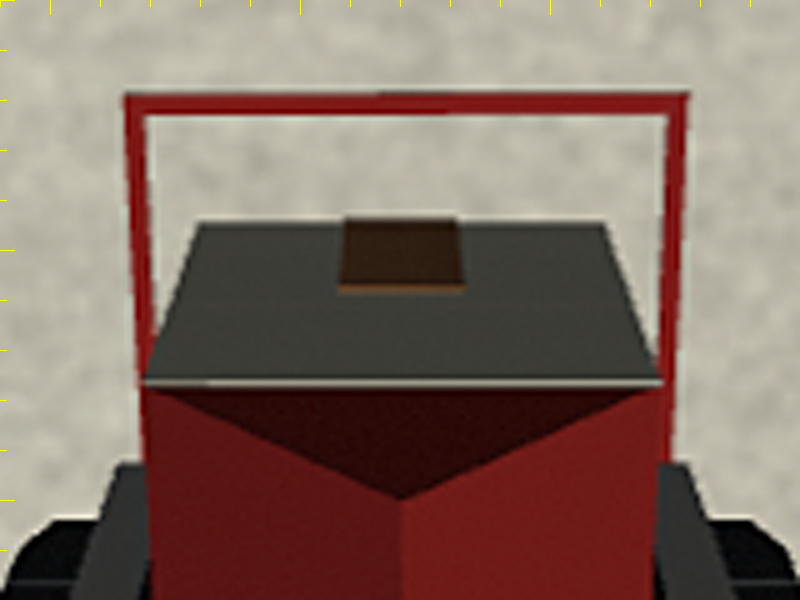

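```bash
python3 - <<'E'
from tg import *
c=np.load("pics/w14c.npy",allow_pickle=True).item()
g=lambda x,y,z:onz(c,240+x/5-.4,200+y/5-.4,z)[:2]
a,b=g(123,94,.012),g(690,94,.012)
zb=.0296-.0075;e,f=g(197,223,zb),g(605,223,zb)
u=(b-a)/np.linalg.norm(b-a);xd=np.array([u[1],-u[0]])
pc=(a+b)/2+xd*.036;hc=(e+f)/2+xd*.028
print(np.linalg.norm(b-a),np.linalg.norm(f-e),pc,hc,"need along xd",(pc-hc)@xd,"lat",(pc-hc)@u)
E
```

```text
0.052215790501955094 0.0359726263384248 [0.50225928 0.24880776] [0.50354338 0.24848047] need along xd -0.0012284335519066828 lat 0.0004969644945302582
```

```bash
python3 -m jog '[0.002,0.015,0.004,0,0,0,0.9, 0.002,0.03,0.004,0,0,0,0.9, 0.002,0.04,0.004,0,0,0,0.9, 0.002,0.044,0.004,0,0,0,0.9, 0.002,0.044,0.004,0,0,0,0.9]'; python3 - <<'E'
from tg import *
st,M=show()
E
```

```text
time_s: 14.05
position: [0.5026, 0.2495, 0.021]
orientation: [-1.143, -1.308, 1.309]
force: [0.1, -0.6, -0.5]
gripper_width: 0.0353
t 14.05 q [-0.057  0.679 -0.677  1.94   0.622  0.742  0.604] p [0.5026 0.2495 0.021 ] F [ 0.05 -0.65 -0.52] w 0.0353
x [-0.135  0.991 -0.001] y [ 0.    -0.001 -1.   ]
```

```bash
python3 -m jog '[0,0.003,0,0,0,0,0.9, 0,0.006,0,0,0,0,0.9]'; python3 - <<'E'
from tg import *
show()
E
```

```text
time_s: 14.25
position: [0.5027, 0.2496, 0.0198]
orientation: [-1.143, -1.308, 1.308]
force: [0.3, 0.1, -0.0]
gripper_width: 0.0354
t 14.25 q [-0.058  0.68  -0.675  1.941  0.624  0.74   0.603] p [0.5027 0.2496 0.0198] F [ 0.26  0.08 -0.05] w 0.0354
x [-0.135  0.991 -0.001] y [ 0. -0. -1.]
```

```bash
python3 -m jog '[0,0.002,0,0,0,0,0.9, 0,0.003,0,0,0,0,0.9]'; python3 - <<'E'
from tg import *
show()
E
```

```text
time_s: 14.45
position: [0.5027, 0.2496, 0.0195]
orientation: [-1.143, -1.308, 1.308]
force: [-2.4, -1.2, 5.4]
gripper_width: 0.0353
t 14.45 q [-0.058  0.681 -0.675  1.941  0.624  0.739  0.602] p [0.5027 0.2496 0.0195] F [-2.4  -1.24  5.35] w 0.0353
x [-0.135  0.991 -0.001] y [ 0.    -0.001 -1.   ]
```

Light contact (about 5 N) at the expected height. Release slowly, then look.

```bash
python3 -m jog '[0,0,0,0,0,0,0.6, 0,0,0,0,0,0,0.45, 0,0,0,0,0,0,0.3, 0,0,0,0,0,0,0.3]'; python3 - <<'E'
from tg import *
show()
c=ctrl.get_calibration("wrist");np.save("pics/w15c.npy",c,allow_pickle=True)
p,d=ctrl.grab_frame("wrist");cv2.imwrite("pics/w15.png",p)
E
```

```text
time_s: 14.85
position: [0.5027, 0.2496, 0.0194]
orientation: [-1.143, -1.308, 1.308]
force: [0.5, 0.1, -0.2]
gripper_width: 0.0598
t 14.85 q [-0.059  0.681 -0.675  1.941  0.624  0.739  0.602] p [0.5027 0.2496 0.0194] F [ 0.46  0.1  -0.23] w 0.0598
x [-0.135  0.991 -0.001] y [ 0.    -0.001 -1.   ]
```

View pics/w15.png

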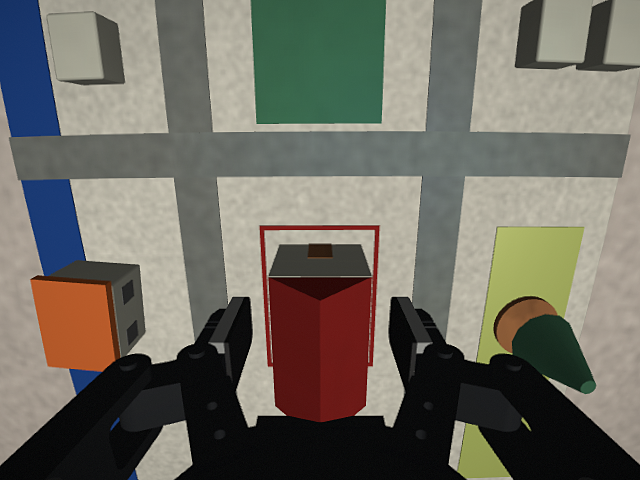

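Released; the house (267–372) sits inside the outline (261–379). Retract straight up.

```bash
python3 -m jog '[0,-0.1,0,0,0,0,0.3, 0,-0.3,0,0,0,0,0.3, 0,-0.55,0,0,0,0,0.3, 0,-0.8,0,0,0,0,0.3, 0,-1.0,0,0,0,0,0.3]'; python3 -m jog '[0,-0.1,0.2,0,0,0,0.3, 0,-0.1,0.2,0,0,0,0.3, 0,-0.1,0.2,0,0,0,0.3]'; python3 - <<'E'
from tg import *
show()
c=ctrl.get_calibration("wrist");np.save("pics/w16c.npy",c,allow_pickle=True)
p,d=ctrl.grab_frame("wrist");cv2.imwrite("pics/w16.png",p);crop(p,275,200,90,90,8,"pics/w16a.png")
p,d=ctrl.grab_frame("scene");cv2.imwrite("pics/sc16.png",p);crop(p,200,80,100,160,4,"pics/sc16b.png");crop(p,390,270,90,75,8,"pics/sc16a.png")
E
```

```text
time_s: 15.4
position: [0.5028, 0.2503, 0.2223]
orientation: [-1.143, -1.31, 1.307]
force: [0.5, -0.2, -0.3]
gripper_width: 0.0597
time_s: 15.7
position: [0.463, 0.2447, 0.2429]
orientation: [-1.145, -1.312, 1.307]
force: [-0.6, -0.2, -0.2]
gripper_width: 0.0596
t 15.7 q [ 0.134  0.338 -0.898  1.859  0.301  1.084  0.827] p [0.463  0.2447 0.2429] F [-0.57 -0.21 -0.21] w 0.0596
x [-0.136  0.991 -0.001] y [ 0.004 -0.    -1.   ]
```

View pics/w16.png

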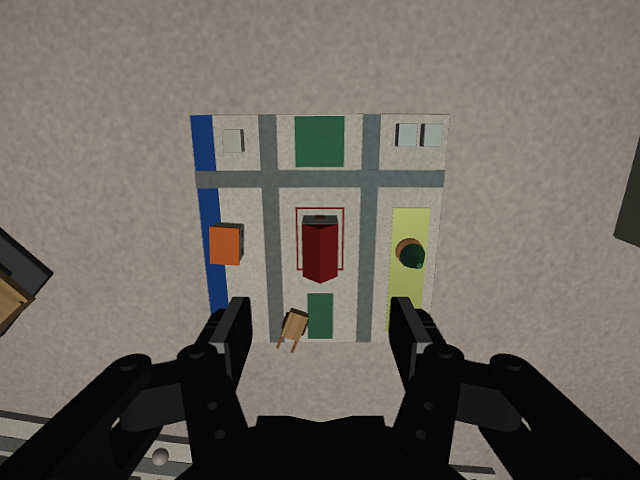

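View pics/sc16.png

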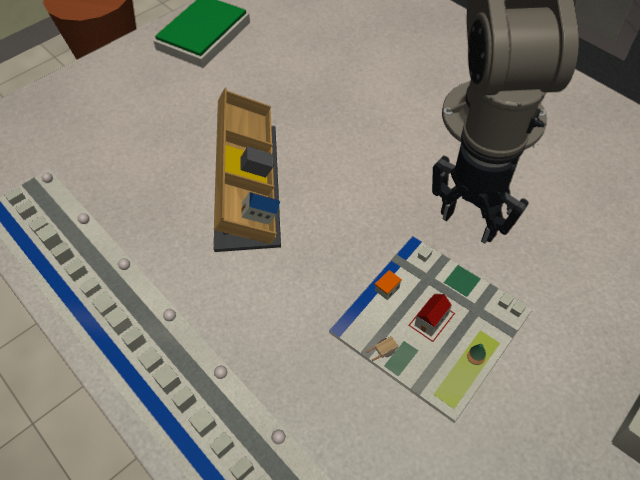

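View pics/sc16b.png

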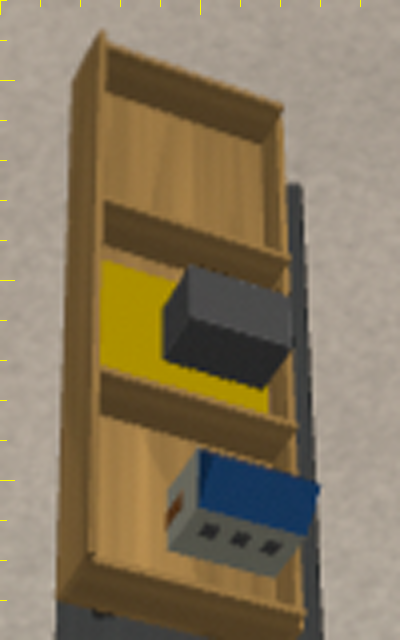

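View pics/sc16a.png

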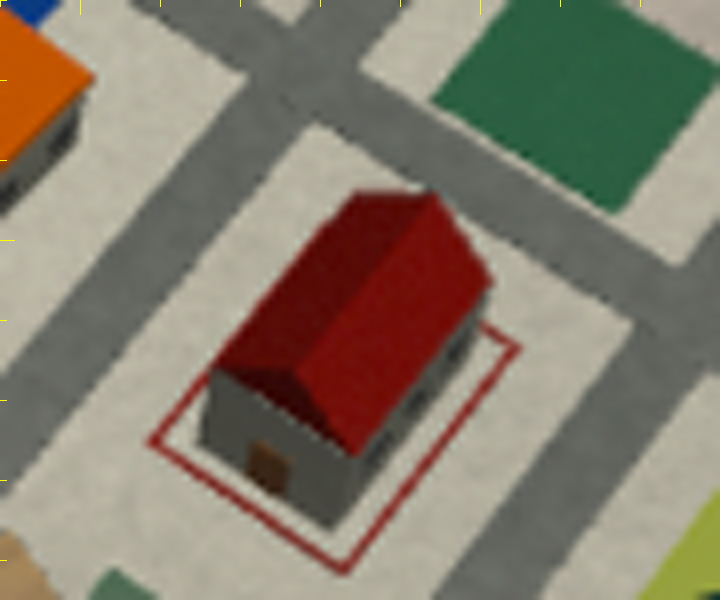

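View pics/w16a.png

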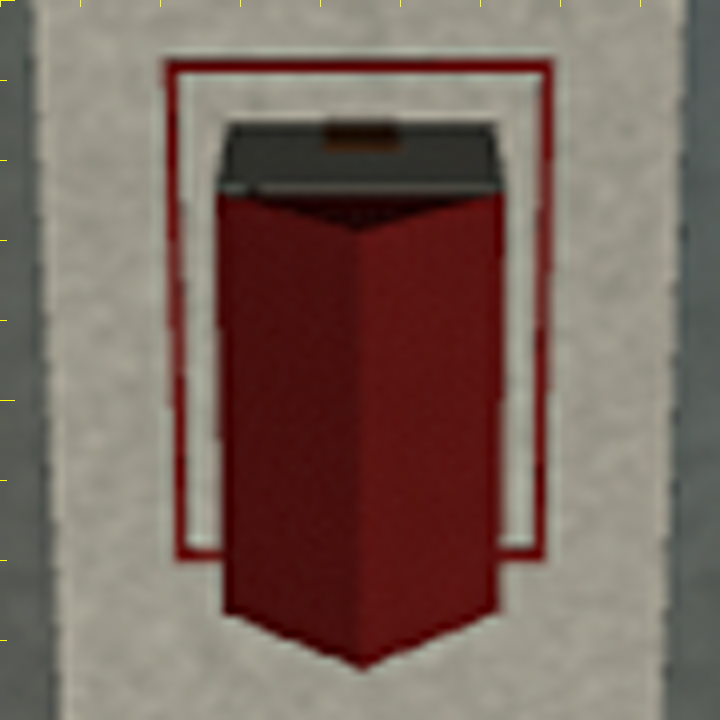

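```bash
python3 - <<'E'
from tg import *
c=ctrl.get_calibration("scene")
g=lambda x,y:onz(c,390+x/8-.4,270+y/8-.4,.012)[:2]
L,B,Rr=g(150,440),g(345,573),g(520,347);hl,hb=g(200,440),g(332,528)
pc=(L+Rr)/2;xd=(B-Rr)/np.linalg.norm(B-Rr);yd=np.array([-xd[1],xd[0]])
hc=(hl+hb)/2-xd*.028
print("scene off",(hc-pc)@xd,(hc-pc)@yd,np.linalg.norm(hb-hl),np.linalg.norm(B-Rr))
c=np.load("pics/w16c.npy",allow_pickle=True).item()
g=lambda x,y:onz(c,275+x/8-.4,200+y/8-.4,.012)[:2]
a,b,d,e=g(163,60),g(553,60),g(546,561),g(177,561);f,h=g(231,122),g(493,122)
pc=(a+b+d+e)/4;yd=(b-a)/np.linalg.norm(b-a);xd=np.array([yd[1],-yd[0]]);hc=(f+h)/2+xd*.028
print("wrist off",(hc-pc)@xd,(hc-pc)@yd,np.linalg.norm(d-b),"yaw diff",np.degrees(np.arctan2(*(h-f)[::-1])-np.arctan2(*(b-a)[::-1])))
print(ctrl.job_done())
E
```

```text
scene off 0.00035929280118610405 0.00023374386706980345 0.03455874239477678 0.07088350456842231
wrist off 0.0006166990096098767 0.0003094024447498138 0.07167633213339301 yaw diff 0.001652578119417579
the job is handed in; nothing more can be done
None
```

I moved the grey block from the plot to the yellow pad, then stood the red-roofed house on the plot, and handed the job in at about 16 s of the 58 s allowed.

- **Block:** it lies flat on the yellow pad, centred side to side and just above the lip. I lowered it until it touched, but pressed it against the pad with about 39 N for a moment. I backed off to near zero force before letting go. In the last scene picture it was still in place.
- **House:** it stands upright inside the red outline with its ridge along the long side. It was set down with about 5 N and released. The last checks put it off centre by 0.4 mm lengthwise and 0.2 mm across (scene camera), or 0.6 mm and 0.3 mm (wrist camera). The wrist view showed no visible yaw error.
- **Everything else:** the blue-roofed house, tree, shop and handcart looked undisturbed in the last pictures, and the gripper was well clear.
- **Disagreements:** position estimates for the plot differed by about 1 mm between views, so I aimed in the middle. One arm joint came close to its limit over the bin (2.43 against 2.44 rad) but did not read past it.

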